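Build up a trailer leaf spring on its jig, pin it and clamp it

ROBOT

A 6-joint arm with a two-finger parallel gripper is mounted at the origin on a cart in front of the work surface, level with it; the furniture and walls round the work are solid. World frame = base frame: x ahead of the robot, y to its left, z up, the work surface at z = 0. Lengths are in m, angles in rad, forces in N, time in s.
With the tool pointing down it reaches from about 0.3 to 0.775 m from the base axis. Payload 14.6 kg.
Tool frame: the origin (TCP) lies on the centre line of the jaws, within the pads' length; the fingertips stand 19 mm ahead of it and the grasp point (between the pads) is the TCP (ctrl.tip_reach is the distance from the TCP to the fingertips, in m); x points along the fingers, y is the direction in which the jaws open and shut, and the axes are right-handed (so a half turn about x gives the same grasp; the last joint's range is limited). The gripper opens to 94 mm and grips with 3 to 60 N. Pads are 16 mm wide; open, the fingers measure 119 mm over their backs; the gripper's body (75 mm by 177 mm) begins 78 mm behind the grasp point.
Start: joints at [-1.363, 0.3, 1.521, -0, 1.321, -0.067], TCP at [0.149, -0.529, 0.224] pointing down, gripper open.
Joint ranges: [-3.03, 3.03], [-0.79, 2.21], [0.23, 2.52], [-1.04, 4.18], [0, 3.07], [-2.55, 2.55]. Speed limits (rad/s): [2.22, 2.22, 2.57, 3.14, 3.14, 3.14].

INTERFACE

Orientations are given as [roll, pitch, yaw] about the fixed x, y, z axes, in that order (R = Rz(yaw) Ry(pitch) Rx(roll)).
In Python, from station import ctrl, optics, models gives the robot as it stands. The module is installed in compiled form; this text tells all that it offers.
- The arm moves only by the tool arm_command, never from a script. Its argument "deltas" is a list of rows, each an object with "translation": the shift along the tool's x, y, z in units of 25 mm (1.0 is 25 mm), a list of three; "turn": the turn, a rotation vector about the tool's x, y, z in units of 5 degrees (1.0 is 5 degrees), a list of three. In form: [{"translation": [x, y, z], "turn": [rx, ry, rz]}, ...]. A call has 1 to 12 rows; each row is the pose to reach, as a shift and turn from the pose commanded when the call began, along the tool's axes at that moment; what a row does not reach only later rows make up. A row lasts 1/12 s, in which the tool goes at most 41.7 mm and 7.16 degrees, less where a joint would pass 70% of its speed; a pose out of reach is approached as far as the arm can. A call with a gripper value outside its range is refused whole. "gripper" is the finger opening in mm, from 0 to 94, set as the call begins (left out, the last holds). The fingers move at their own pace and stop on an object; "force" is the grip in N (left out, the last holds). Time passes only in rows, so rows that repeat a pose let the fingers close. It gives the time, the measured TCP pose, the force and the opening at its end, in the units of the state.
- ctrl.get_obs(): the state, without advancing time (a new reading comes with each control period).
- optics.camera(name): name is "side" or "top" or "wrist"; returns the picture (480x640x3 uint8, red, green, blue); there is no depth.
- optics.get_calibration(name): a dict with "K" (3x3 intrinsics, pixels), "origin" and "orientation" of the camera in the world. Camera axes: x right, y down, z forward; pixel columns grow to the right and rows downward; lengths in m; the calibration is good to about 2 mm. A picture is of the moment at which its call begins: read the wrist's pose just before it. get_calibration takes no time and is no camera call; for the wrist camera it gives the pose at the moment of the call.
- ctrl.hand_in(): hands the job in, once; it reports no verdict.
Trained networks look in the newest picture that a camera, given by its name, has taken for a name from the list of things; names that differ only in an ending like _2 or _b are one class to them, and where a whole thing is asked for, a point or a joint stands for the part that bears it (a point fixed in the world has none). Each returns a list of dicts, best first, with "score" (0 to 1); they miss things now and then, are a little off and sometimes report something else, mostly with a low value. They report only what shows in the picture. A call takes as long as a camera call. They do not tell look-alikes from the thing itself.
- models.look_for(target, camera): "box" ([left, top, right, bottom] in pixels, round what is visible of it).
- models.cut_out(target, camera): "pixels" (480x640 bool, what is visible of it) and "box" ([left, top, right, bottom] in pixels, round what is visible of it).
- models.mark_of(target, camera): "at" ([column, row] in pixels: a listed point, or the origin of a listed thing).
The state is a dict: "time_s": time; "qpos": joint angles; "joint_vel": joint speeds; "tau": joint torques, N m; "ee_pos": TCP position; "eef_rot": TCP orientation; "force": force on the tool from outside, world axes, zero at the start; "moment": the same for the moment, N m; "grip_width": finger opening in m.
Only numpy, scipy, OpenCV 4.12 (cv2) and the standard library are available. Lean on these libraries where they do the work, as an engineer would, in place of code of your own. Each camera call takes 0.05 s, during which the arm holds its last target.

TASK

Build the trailer's leaf spring on the assembly jig: lay the main leaf with the rolled eyes on the jig's seat between the guide posts, the other leaves that are on the bench on top of it from the longest to the shortest, and the thick flat pad last, all arched ends down, with the holes in line over the hole in the seat. Then take the centre pin out of its wooden block and push it down through the whole pack into the seat until its collar is fully home on the pad, and finally swing the hold-down over so that both its rubber feet rest on the pad. Leave the other things on the bench alone.

Things in the scene. Friction and masses are not known exactly. Their poses are not given: they have to be found in the camera images.
- spring_jig: assembly jig, fixed to the bench: bed 150 x 180 x 12 mm, on it a steel seat block 100 mm long (x), 34 mm wide, top 60 mm above the table, and four 12 mm round guide posts at x = +-45, y = +-27.5 mm, 113 mm high, coned over the last 11 mm (1.5 mm of play each side of a leaf). Origin: on the table right under the seat's hole; x along the laid leaves, +y to the hold-down's hinge, z up
- jig_seat (a point): centre of the 12.5 mm hole in the seat, at the seat's top face, 60 mm above the table; the hole is 44 mm deep, straight down; axes as the jig's
- hold_down (a joint): hold-down of the jig, rad: 0 = level over the seat, grows as it opens, ends at 1.95; it starts standing open, leaning away to +y of the jig. 0.5 kg; the stiff hinge (0.22 N m) keeps it standing while steeper than about 1 rad; lower down it sinks under its own weight. On the pad it reads about -0.08 to +0.08 by the height of the pack
- hold_down_handle (a point): middle of the hold-down's round black handle, 18 mm thick, 84 mm long along the jig's x, 150 mm from the hinge, joining two flat bars (10 mm wide, 12 mm thick, 34 mm apart) that come down on both sides of the pin's head
- hold_down_foot (a point): midway between the undersides of the hold-down's two rubber feet (one in each bar, 44 mm apart, 85 mm from the hinge); 17.5 mm under the middle line of the bars
- hold_down_hinge (a point): middle of the hinge axis of the hold-down, which runs along the jig's x; fixed, at y = +85, z = 112 mm of the jig; the tower round it is 80 mm wide in x, 34 mm in y and 124 mm high
- main_leaf: spring-steel leaf, dark grey, 260 mm long, 40 mm wide, 7 mm thick, gently arched with its ends down, a rolled eye of 26 mm under each end; a 12 mm hole goes through the middle of a flat 60 mm seat. Origin: centre of the hole at the underside of the seat (26.9 mm above the table when the leaf lies there); x along the leaf, z up. 0.6 kg. 
- leaf_2: spring-steel leaf, dark grey, 210 mm long, 40 mm wide, 7 mm thick, gently arched with its ends down; a 12 mm hole goes through the middle of a flat 60 mm seat. Origin: centre of the hole at the underside of the seat (4.1 mm above the table when the leaf lies there); x along the leaf, z up. 0.44 kg. May be absent
- leaf_3: spring-steel leaf, dark grey, 170 mm long, 40 mm wide, 7 mm thick, gently arched with its ends down; a 12 mm hole goes through the middle of a flat 60 mm seat. Origin: centre of the hole at the underside of the seat (2.0 mm above the table when the leaf lies there); x along the leaf, z up. 0.36 kg. May be absent
- leaf_4: spring-steel leaf, dark grey, 130 mm long, 40 mm wide, 7 mm thick, gently arched with its ends down; a 12 mm hole goes through the middle of a flat 60 mm seat. Origin: centre of the hole at the underside of the seat (0.6 mm above the table when the leaf lies there); x along the leaf, z up. 0.28 kg. May be absent
- main_leaf_hole (a point): centre of the hole of main_leaf at the underside
- leaf_2_hole (a point): centre of the hole of leaf_2 at the underside
- leaf_3_hole (a point): centre of the hole of leaf_3 at the underside
- leaf_4_hole (a point): centre of the hole of leaf_4 at the underside
- top_pad: flat bright steel pad 110 x 40 x 10 mm with a 12 mm hole through its middle, 0.33 kg. Origin: centre of the hole at the underside, x along its length
- top_pad_hole (a point): centre of the hole of the pad at its top face
- centre_pin: steel pin standing in the wooden block: shank 10 mm thick, 72 mm long, the first 14 mm tapered to a 4 mm tip, which lines up leaves a few mm out; above it a collar 26 mm across, 4 mm thick, and a dark knurled head, 18 mm thick, 28 mm high. 0.1 kg. Origin: at the tip, z up along the pin (collar's underside at z = 72, head from 76 to 104 mm)
- pin_collar (a point): centre of the underside of the pin's collar
- pin_block: wooden block 60 x 60 mm, 62 mm high, fixed to the bench, with a 12 mm hole, 50 mm deep, in the middle of its top; the pin stands on the bottom of the hole. Origin: centre of its underside
- offcut: pine offcut 45 x 85 x 22 mm lying loose behind the jig, a bystander
Things that resemble listed ones, but are neither listed nor needed, are in the scene too. Several things have the shape of the top_pad; the one meant has the colours described above.

How it is judged:
On the way, in this order (a step that is already met when the one before it is completed fails the run):
1. every leaf that is there and the pad lie stacked on the seat in order, holes in line (horizontal distance between each of main_leaf_hole, leaf_2_hole, leaf_3_hole, leaf_4_hole, top_pad_hole and jig_seat below 0.006 m and angle between the x axis of each of main_leaf, leaf_2, leaf_3, leaf_4, top_pad and the x axis of spring_jig, either way round below 0.07 rad and angle between each of main_leaf, leaf_2, leaf_3, leaf_4, top_pad's own z axis and vertical below 0.07 rad and height (world z) of main_leaf below 0.063 m and z of each of leaf_2, leaf_3, leaf_4, top_pad in the frame of main_leaf above 0.005 m and z of each of leaf_3, leaf_4, top_pad in the frame of leaf_2 above 0.005 m and z of each of leaf_4, top_pad in the frame of leaf_3 above 0.005 m and z of top_pad in the frame of leaf_4 above 0.005 m and z of top_pad in the frame of jig_seat below 0.0305 m), for 0.2 s.
2. the pin is through the pack, its collar home on the pad (distance between pin_collar and top_pad_hole below 0.004 m and angle between centre_pin's own z axis and vertical below 0.1 rad and z of centre_pin in the frame of jig_seat below -0.03 m), for 0.2 s.
3. the hold-down rests on the pad (z of hold_down_foot in the frame of top_pad below 0.0125 m and value of joint hold_down below 0.09 rad), for 0.2 s.
At the end, for the whole second after the job is handed in: Main leaf, other leaves long to short, then pad lie flat on the seat, holes within 6 mm of its hole, within 0.07 rad of its direction; the pin stands through them at least 30 mm into the seat, collar within 4 mm of the pad's hole; the hold-down's feet are within 2.5 mm of the pad; all at rest (all of step 1 and all of step 2 and all of step 3 and linear speed of each of main_leaf, leaf_2, leaf_3, leaf_4, top_pad, centre_pin below 0.02 m/s); the robot touches nothing.
It fails at once if the pine offcut is moved by more than 3 cm (distance of offcut from where it was at the start of the episode above 0.03 m).
Of leaf_2, leaf_3, leaf_4 only 2 to 3 are there at a start; the rules pass over those that are not, and their reading is None.
At some moment in a run one of top_pad may be knocked a few centimetres aside while the robot is not near it.
Once in a run the grip may slacken for a moment while it holds something.
It also fails if it takes over 210 s, if anything falls off the work surface, if the arm or the gripper's body presses on something with over 40 N, if the wrist force passes 120 N, or if a joint passes its speed limit or range.

## Working session

There is one attempt and no reset: what is moved stays moved. The work goes in short steps, Python scripts to look and compute and a tool call to move; the robot and the scene stay as the last step left them, time stands still between calls to the robot, and variables do not carry over. Pictures are saved under pics/ and viewed, and the job is handed in when it is done.

Besides the shell and the picture viewer there is one more tool, called after ">>>" as a command line: name --argument value ..., lists and objects as JSON in quotes. arm_command: Moves the arm, as the interface text tells. Its arguments: {"type":"object","properties":{"deltas":{"type":"array"},"gripper":{"type":"number"},"force":{"type":"number"}},"required":["deltas"]}

```bash
mkdir -p pics; python3 - <<'E'
from station import ctrl, optics, models
import cv2, numpy as np
print(ctrl.get_obs(), ctrl.tip_reach)
np.set_printoptions(precision=4,suppress=True)
for c in ("side","top","wrist"):
    im=optics.camera(c); cv2.imwrite(f"pics/{c}0.png",im[:,:,::-1])
    print(c,optics.get_calibration(c))
E
```

```text
{'time_s': 0.0, 'qpos': array([-1.36261441e+00,  3.00461079e-01,  1.52160731e+00, -1.47566510e-05,
        1.32071302e+00, -6.65781596e-02]), 'joint_vel': array([ 0.00077769,  0.0014065 , -0.00023302, -0.00223329, -0.00094761,
       -0.00099447]), 'tau': array([ 1.45080387e-03, -5.31802726e+01, -3.52738667e+01,  7.08469050e-02,
        2.41729862e-02, -9.91357524e-05]), 'ee_pos': array([ 0.14917621, -0.52911789,  0.22388072]), 'eef_rot': array([-1.62535135,  1.56960749,  1.79100504]), 'force': array([ 0.08806753,  0.04316087, -0.19118058]), 'moment': array([-0.00360888,  0.02772518, -0.03500303]), 'grip_width': 0.09384607635472442} 0.019
side {'K': array([[489.662 ,   0.    , 320.2359],
       [  0.    , 489.662 , 233.615 ],
       [  0.    ,   0.    ,   1.    ]]), 'origin': array([1.4322, 0.0437, 0.8261]), 'orientation': array([-2.2533,  0.0097,  1.6674])}
top {'K': array([[536.4198,   0.    , 325.5909],
       [  0.    , 536.4198, 238.3552],
       [  0.    ,   0.    ,   1.    ]]), 'origin': array([ 0.3878, -0.0548,  1.2551]), 'orientation': array([-2.9918, -0.0102, -1.5989])}
wrist {'K': array([[378.1631,   0.    , 319.3562],
       [  0.    , 378.1631, 242.8088],
       [  0.    ,   0.    ,   1.    ]]), 'origin': array([ 0.2197, -0.509 ,  0.3833]), 'orientation': array([ 2.8882,  0.0014, -1.2963])}
```

View pics/top0.png

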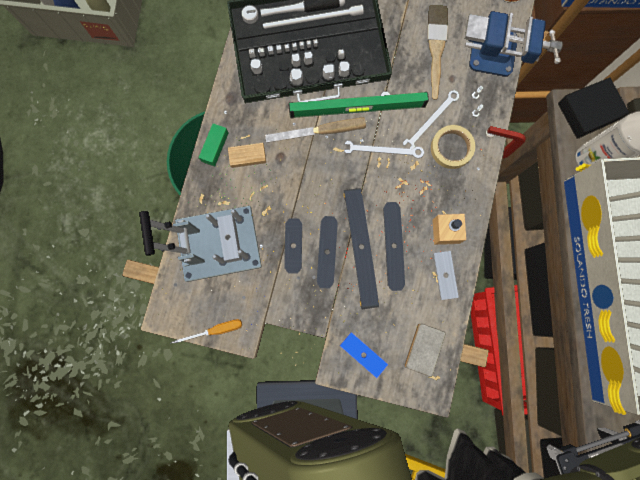

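View pics/side0.png

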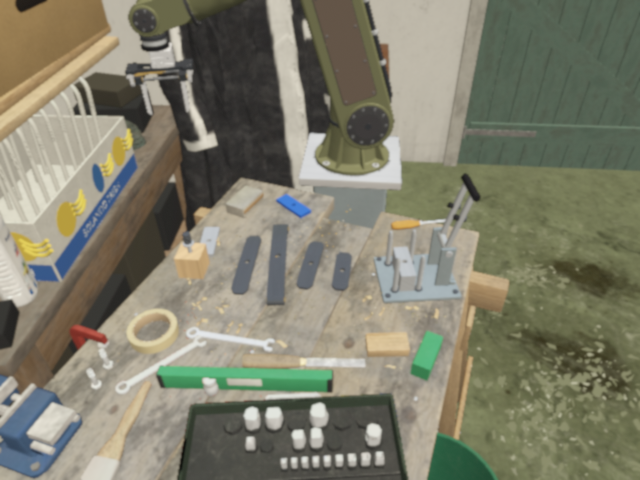

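View pics/wrist0.png

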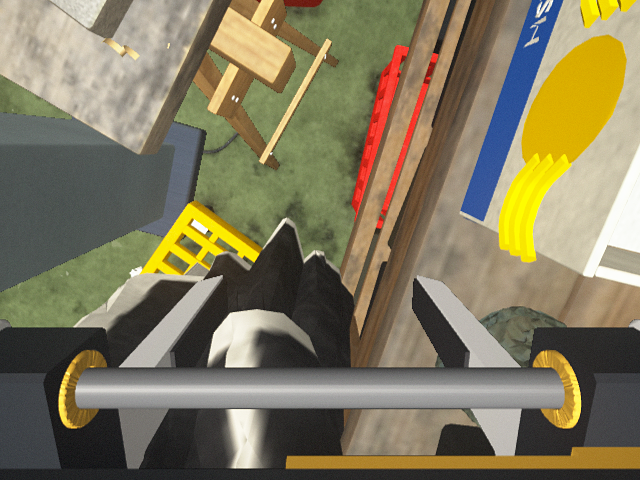

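```bash
cat > h.py <<'E'
from station import ctrl, optics, models
import cv2, numpy as np
from scipy.spatial.transform import Rotation as R
np.set_printoptions(precision=4,suppress=True)
def cal(c):
    d=optics.get_calibration(c); return np.array(d["K"]),np.array(d["origin"]),R.from_euler("xyz",d["orientation"]).as_matrix()
def p2w(px,z,C):
    K,o,M=C; d=M@np.linalg.inv(K)@np.array([px[0],px[1],1.]); return o+d*(z-o[2])/d[2]
def w2p(P,C):
    K,o,M=C; q=K@(M.T@(np.atleast_2d(P)-o).T); return (q[:2]/q[2]).T
def ax(px,w):
    r=cv2.minAreaRect(np.argwhere(px)[:,::-1].astype(np.float32)); return r
def tool():
    s=ctrl.get_obs(); return np.array(s["ee_pos"]),R.from_euler("xyz",s["eef_rot"])
def down(yaw):
    # tool x down, tool y at horizontal angle yaw
    x=np.array([0,0,-1.]); y=np.array([np.cos(yaw),np.sin(yaw),0]); return R.from_matrix(np.c_[x,y,np.cross(x,y)])
def plan(pos,rot,p0=None,r0=None):
    p,r=tool()
    if p0 is not None:p=np.array(p0)
    if r0 is not None:r=r0
    t=r.inv().apply(np.array(pos)-p)/0.025; w=np.degrees((r.inv()*rot).as_rotvec())/5
    print("from",p,"trans",np.round(t,3),"turn",np.round(w,3)); return t,w
def yawof(r):
    y=r.as_matrix()[:,1]; return np.arctan2(y[1],y[0])
E
python3 - <<'E'
from h import *
im=optics.camera("top");C=cal("top")
for t,z in [("spring_jig",0),("jig_seat",.06),("hold_down_handle",.25),("hold_down_hinge",.112),("main_leaf_hole",.034),("leaf_2_hole",.011),("top_pad_hole",.01),("pin_collar",.084),("pin_block",0.03),("offcut",.011)]:
    print(t)
    for d in models.mark_of(t,"top")[:5]: print("   ",d["score"],np.array(d["at"]),p2w(d["at"],z,C))
for t,z in [("main_leaf",.02),("leaf_2",.005),("top_pad",.01),("spring_jig",0.0)]:
    print(t)
    for d in models.cut_out(t,"top")[:5]:
        r=ax(d["pixels"],0); b=cv2.boxPoints(r); w=np.array([p2w(q,z,C)[:2] for q in b])
        e=[w[1]-w[0],w[2]-w[1]]; l=[np.linalg.norm(x) for x in e]; k=int(np.argmax(l)); 
        print("   ",d["score"],w.mean(0),l,np.degrees(np.arctan2(e[k][1],e[k][0])))
E
```

```text
spring_jig
    0.84 [235.  240.6] [0.5771 0.1411 0.    ]
jig_seat
    0.74 [456.3 224.9] [ 0.5907 -0.3692  0.06  ]
    0.65 [230.6 236.7] [0.5772 0.1416 0.06  ]
    0.5 [184.1 244.5] [0.5623 0.2457 0.06  ]
hold_down_handle
    0.88 [144.6 234.2] [0.5562 0.2726 0.25  ]
hold_down_hinge
    0.65 [184.3 243.5] [0.5568 0.2322 0.112 ]
    0.56 [448.7 227.6] [ 0.5764 -0.3386  0.112 ]
main_leaf_hole
    0.62 [362.4 246.1] [ 0.5514 -0.1565  0.034 ]
leaf_2_hole
    0.84 [394.5 243.9] [ 0.5577 -0.2339  0.011 ]
top_pad_hole
    0.9 [447.6 272.6] [ 0.487  -0.3547  0.01  ]
    0.83 [363.3 358.4] [ 0.2972 -0.1506  0.01  ]
    0.33 [228.3 236.4] [0.586  0.1551 0.01  ]
pin_collar
    0.67 [183.3 240.8] [0.567  0.2415 0.084 ]
    0.54 [454.5 221. ] [ 0.5955 -0.3594  0.084 ]
pin_block
    0.64 [448.8 231.6] [ 0.5805 -0.3586  0.03  ]
offcut
    0.79 [244.4 154.5] [0.7836 0.1162 0.011 ]
main_leaf
    0.68 [ 0.5515 -0.1536] [np.float64(0.04437639348012677), np.float64(0.2806885271181975)] -173.7908234268586
    0.34 [ 0.5528 -0.2305] [np.float64(0.04145334722827327), np.float64(0.20780802076405813)] -179.5440351898042
leaf_2
    0.89 [ 0.5549 -0.2333] [np.float64(0.04540080298132279), np.float64(0.2101787983651898)] 179.76865093147293
    0.8 [0.5628 0.0054] [np.float64(0.040260805338382076), np.float64(0.13293281046312985)] 178.77974552364165
    0.58 [ 0.5451 -0.0741] [np.float64(0.17076909429715253), np.float64(0.042748395401285645)] -6.210214517981541
top_pad
    0.95 [ 0.4818 -0.3487] [np.float64(0.042850688376988286), np.float64(0.10947983224242136)] -174.64332878259802
    0.6 [ 0.3053 -0.1505] [np.float64(0.041682089581914765), np.float64(0.11274277863916633)] -132.36711048259482
spring_jig
    0.68 [0.5724 0.2238] [np.float64(0.2811763562058335), np.float64(0.16998863915326068)] -88.69848740567534
```

```bash
cat >> h.py <<'E'
def camrel():
    p,r=tool(); K,o,M=cal("wrist"); return r.inv().apply(o-p), r.inv().as_matrix()@M
E
python3 - <<'E'
from h import *
p,r=tool(); print(np.degrees(yawof(r)), r.as_matrix()); a,b=camrel(); print(a);print(b)
for yaw in (-90,90):
  rr=down(np.radians(yaw)); print(yaw,rr.as_matrix()[:,2]); plan([.5,.14,.26],rr)
E
```

```text
-74.25540860986627 [[ 0.      0.2713 -0.9625]
 [-0.     -0.9625 -0.2713]
 [-1.      0.     -0.    ]]
[-0.1593 -0.0005 -0.0734]
[[ 0.0006 -0.2508  0.968 ]
 [ 1.     -0.0002 -0.0006]
 [ 0.0003  0.968   0.2508]]
-90 [-1. -0.  0.]
from [ 0.1492 -0.5294  0.2245] trans [ -1.422 -21.963 -20.769] turn [ 3.149 -0.    -0.   ]
90 [ 1. -0.  0.]
from [ 0.1492 -0.5294  0.2245] trans [ -1.422 -21.963 -20.769] turn [-32.851   0.     -0.   ]
```

```bash
python3 - <<'E'
from h import *
plan([.46,-.13,.33],down(-np.pi/2))
E
```

```text
from [ 0.1492 -0.5294  0.2245] trans [ -4.222 -12.002 -16.298] turn [ 3.149 -0.    -0.   ]
```

>>> arm_command --deltas '[{"translation": [-4.2, -12, -16.3], "turn": [3.15, 0, 0]}, {"translation": [-4.2, -12, -16.3], "turn": [3.15, 0, 0]}, {"translation": [-4.2, -12, -16.3], "turn": [3.15, 0, 0]}, {"translation": [-4.2, -12, -16.3], "turn": [3.15, 0, 0]}, {"translation": [-4.2, -12, -16.3], "turn": [3.15, 0, 0]}, {"translation": [-4.2, -12, -16.3], "turn": [3.15, 0, 0]}, {"translation": [-4.2, -12, -16.3], "turn": [3.15, 0, 0]}, {"translation": [-4.2, -12, -16.3], "turn": [3.15, 0, 0]}, {"translation": [-4.2, -12, -16.3], "turn": [3.15, 0, 0]}, {"translation": [-4.2, -12, -16.3], "turn": [3.15, 0, 0]}, {"translation": [-4.2, -12, -16.3], "turn": [3.15, 0, 0]}, {"translation": [-4.2, -12, -16.3], "turn": [3.15, 0, 0]}]'

```text
time_s: 1.9
ee_pos: [0.4497, -0.1424, 0.3264]
eef_rot: [2.732, 1.57, -0.41]
force: [1.4, -1.4, 0.3]
grip_width: 0.094
```

```bash
python3 - <<'E'
from h import *
print(ctrl.get_obs()["joint_vel"])
optics.camera("wrist")
C=cal("wrist"); im=optics.camera("wrist"); C2=cal("wrist"); print(tool()[0],np.degrees(yawof(tool()[1])),C[1],C2[1])
cv2.imwrite("pics/w1.png",im[:,:,::-1]); np.save("c1.npy",np.array([*C[0].ravel(),*C[1],*C[2].ravel()]))
E
```

```text
[ 1.0215  0.3288 -0.5706  0.0017  0.2391  1.0131]
[ 0.4513 -0.1405  0.3267] -89.69319684615225 [ 0.5257 -0.1371  0.4872] [ 0.5242 -0.1395  0.4861]
```

View pics/w1.png

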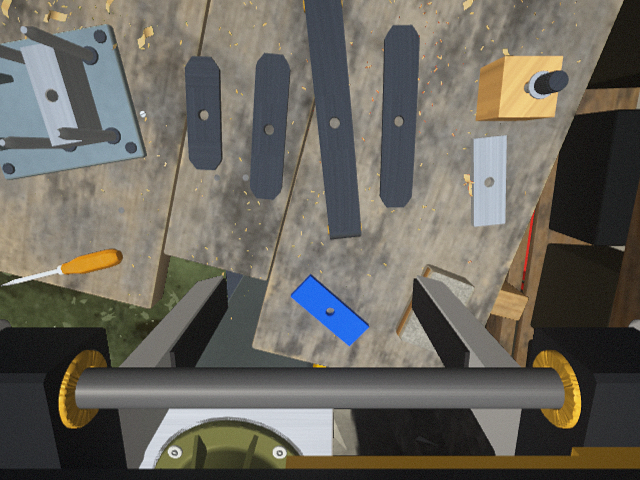

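```bash
cat > meas.py <<'E'
from h import *
import sys
def measure(cam="wrist",save=None):
    im=optics.camera(cam);C=cal(cam)
    if save: cv2.imwrite(save,im[:,:,::-1])
    print("tool",tool()[0],np.degrees(yawof(tool()[1])))
    for t,z in [("jig_seat",.06),("main_leaf_hole",.034),("leaf_2_hole",.011),("leaf_3_hole",.009),("leaf_4_hole",.0076),("top_pad_hole",.01),("pin_collar",.084),("pin_block",0.0),("hold_down_hinge",.112)]:
        print(t)
        for d in models.mark_of(t,cam)[:5]: print("   ",d["score"],np.array(d["at"]),p2w(d["at"],z,C))
    for t,z in [("main_leaf",.03),("leaf_2",.008),("top_pad",.01)]:
        print(t)
        for d in models.cut_out(t,cam)[:5]:
            r=ax(d["pixels"],0); b=cv2.boxPoints(r); w=np.array([p2w(q,z,C)[:2] for q in b])
            e=[w[1]-w[0],w[2]-w[1]]; l=[np.linalg.norm(x) for x in e]; k=int(np.argmax(l)); a=np.degrees(np.arctan2(e[k][1],e[k][0])); a=(a+90)%180-90
            print("   %.2f"%d["score"],w.mean(0),np.round(l,4),"yaw %.2f"%a,r[0])
E
python3 - <<'E'
from meas import *
measure("wrist","pics/w2.png")
E
```

```text
tool [ 0.45   -0.1425  0.326 ] -89.76387281159562
jig_seat
    0.63 [202.2 110.5] [ 0.5583 -0.0164  0.06  ]
    0.61 [46.5 93.8] [0.5743 0.1466 0.06  ]
main_leaf_hole
    0.85 [330.9 122.2] [ 0.5483 -0.1543  0.034 ]
leaf_2_hole
    0.57 [398.8 119.3] [ 0.5532 -0.236   0.011 ]
leaf_3_hole
    0.85 [269.5 130.1] [ 0.5403 -0.081   0.009 ]
leaf_4_hole
    0.64 [199.6 110.8] [0.5622 0.0022 0.0076]
top_pad_hole
    0.95 [329.8 309.6] [ 0.3065 -0.1563  0.01  ]
    0.83 [485.8 181.3] [ 0.4802 -0.3487  0.01  ]
pin_collar
    0.72 [535.5  83.7] [ 0.5826 -0.3547  0.084 ]
pin_block
    0.73 [500.9  90.9] [ 0.5869 -0.359   0.    ]
hold_down_hinge
main_leaf
   0.92 [ 0.5444 -0.1562] [0.0421 0.2619] yaw 7.23 (331.54278564453125, 117.1087646484375)
leaf_2
   0.79 [ 0.5442 -0.0774] [0.1692 0.0399] yaw -6.16 (266.7218017578125, 123.45136260986328)
   0.69 [ 0.554  -0.2335] [0.2092 0.0419] yaw -0.43 (396.4276428222656, 113.52037048339844)
   0.58 [0.5603 0.0005] [0.0407 0.1288] yaw -1.44 (200.9452362060547, 110.46623992919922)
top_pad
   0.85 [ 0.4814 -0.3501] [0.0435 0.1117] yaw 7.23 (487.0, 179.0)
   0.80 [ 0.3057 -0.1551] [0.043  0.1134] yaw 47.36 (328.4336242675781, 309.50439453125)
```

```bash
python3 - <<'E'
from h import *
plan([.50,.14,.23],down(-np.pi/2))
E
```

```text
from [ 0.4488 -0.1446  0.3257] trans [  3.828 -11.383  -2.042] turn [-0.006  0.     0.001]
```

>>> arm_command --deltas '[{"translation": [3.8, -11.4, -2.0], "turn": [0, 0, 0]}, {"translation": [3.8, -11.4, -2.0], "turn": [0, 0, 0]}, {"translation": [3.8, -11.4, -2.0], "turn": [0, 0, 0]}, {"translation": [3.8, -11.4, -2.0], "turn": [0, 0, 0]}, {"translation": [3.8, -11.4, -2.0], "turn": [0, 0, 0]}, {"translation": [3.8, -11.4, -2.0], "turn": [0, 0, 0]}, {"translation": [3.8, -11.4, -2.0], "turn": [0, 0, 0]}, {"translation": [3.8, -11.4, -2.0], "turn": [0, 0, 0]}, {"translation": [3.8, -11.4, -2.0], "turn": [0, 0, 0]}, {"translation": [3.8, -11.4, -2.0], "turn": [0, 0, 0]}, {"translation": [3.8, -11.4, -2.0], "turn": [0, 0, 0]}, {"translation": [3.8, -11.4, -2.0], "turn": [0, 0, 0]}]'

```text
time_s: 3.65
ee_pos: [0.4992, 0.1394, 0.2314]
eef_rot: [-3.03, 1.57, 0.11]
force: [-0.6, 0.0, 0.6]
grip_width: 0.0941
```

```bash
python3 - <<'E'
from meas import *
import pickle
print(tool()[0])
optics.camera("wrist");optics.camera("wrist")
im=optics.camera("wrist");C=cal("wrist");pickle.dump(C,open("cj.pkl","wb"))
print(tool()[0],ctrl.get_obs()["joint_vel"])
cv2.imwrite("pics/j1.png",im[:,:,::-1])
for t,z in [("jig_seat",.06),("hold_down_hinge",.112),("hold_down_handle",.25),("spring_jig",0)]:
    for d in models.mark_of(t,"wrist")[:5]: print(t,"   ",d["score"],np.array(d["at"]),p2w(d["at"],z,C))
E
```

```text
[0.4992 0.1394 0.2314]
[0.4991 0.1398 0.2312] [ 0.0075  0.003  -0.0005 -0.0011  0.0001  0.0009]
jig_seat     0.83 [311.7 138. ] [0.578 0.147 0.06 ]
hold_down_hinge     0.69 [192.6 159.1] [0.5626 0.2317 0.112 ]
spring_jig     0.6 [311.3 136.5] [0.5805 0.1486 0.    ]
```

View pics/j1.png

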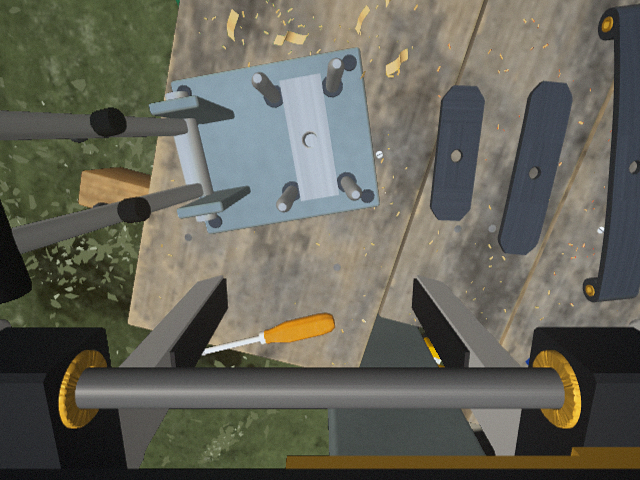

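```bash
python3 - <<'E'
import cv2
im=cv2.imread("pics/j1.png")[40:240,150:400]
cv2.imwrite("pics/j1c.png",cv2.resize(im,None,fx=3,fy=3,interpolation=cv2.INTER_CUBIC))
E
```

```text
(no output)
```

View pics/j1c.png

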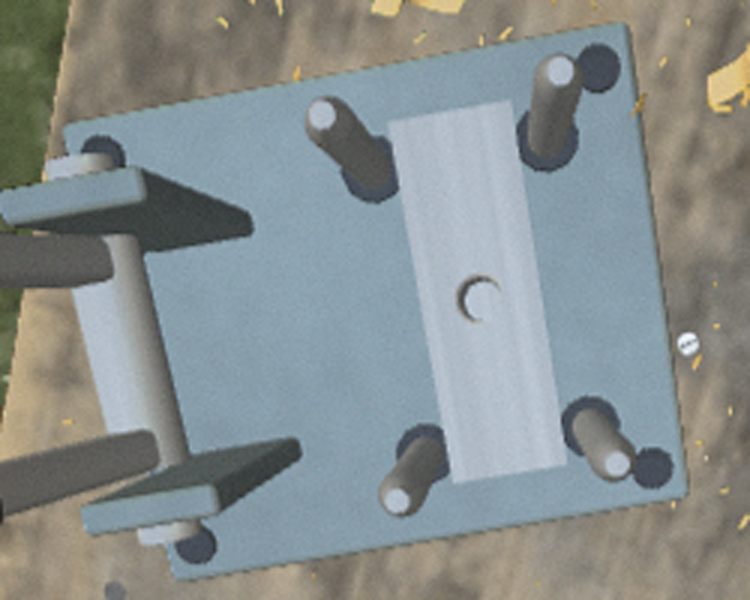

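```bash
python3 - <<'E'
from h import *
import pickle
from scipy.optimize import least_squares
C=pickle.load(open("cj.pkl","rb"))
m=[((389,123),(50,17,60)),((511,101),(50,-17,60)),((566,463),(-50,-17,60)),((455,482),(-50,17,60)),
((322,118),(45,27.5,113)),((561,71),(45,-27.5,113)),((618,463),(-45,-27.5,113)),((398,500),(-45,27.5,113)),((479,299),(0,0,60))]
px=np.array([[150+(u+.5)/3-.5,40+(v+.5)/3-.5] for (u,v),_ in m]); X=np.array([x for _,x in m])/1000
def P(q):
    c,s=np.cos(q[2]),np.sin(q[2]); return np.c_[q[0]+c*X[:,0]-s*X[:,1],q[1]+s*X[:,0]+c*X[:,1],X[:,2]]
f=lambda q:(w2p(P(q),C)-px).ravel()
s=least_squares(f,[.577,.147,.1]); print(s.x,np.degrees(s.x[2]));print(s.fun.reshape(-1,2))
J=s.x; np.save("jig.npy",J)
for i in (0,4,8): print(p2w(px[i],X[i,2],C))
E
```

```text
[0.5768 0.1484 0.1672] 9.582509024550323
[[-0.6571 -0.403 ]
 [-0.0711 -0.6824]
 [ 0.8035  0.5667]
 [-0.4699  0.7476]
 [-0.1703 -1.0799]
 [-0.0962 -0.1873]
 [ 0.1625  0.5881]
 [-0.0851  0.7545]
 [ 0.6727  0.1606]]
[0.623 0.173 0.06 ]
[0.6159 0.1829 0.113 ]
[0.5769 0.149  0.06  ]
```

```bash
python3 - <<'E'
from h import *
plan([.549,-.155,.15],down(np.radians(7.2-90)))
E
```

```text
from [0.499  0.1404 0.2308] trans [ 3.233 11.814 -2.006] turn [-1.446 -0.003  0.   ]
```

>>> arm_command --deltas '[{"translation": [1.6, 5.9, -1.0], "turn": [-1.4, 0, 0]}, {"translation": [3.2, 11.8, -2.0], "turn": [-1.4, 0, 0]}, {"translation": [3.2, 11.8, -2.0], "turn": [-1.4, 0, 0]}, {"translation": [3.2, 11.8, -2.0], "turn": [-1.4, 0, 0]}, {"translation": [3.2, 11.8, -2.0], "turn": [-1.4, 0, 0]}, {"translation": [3.2, 11.8, -2.0], "turn": [-1.4, 0, 0]}, {"translation": [3.2, 11.8, -2.0], "turn": [-1.4, 0, 0]}, {"translation": [3.2, 11.8, -2.0], "turn": [-1.4, 0, 0]}, {"translation": [3.2, 11.8, -2.0], "turn": [-1.4, 0, 0]}, {"translation": [3.2, 11.8, -2.0], "turn": [-1.4, 0, 0]}, {"translation": [3.2, 11.8, -2.0], "turn": [-1.4, 0, 0]}, {"translation": [3.2, 11.8, -2.0], "turn": [-1.4, 0, 0]}]'

```text
time_s: 5.0
ee_pos: [0.5491, -0.1533, 0.1512]
eef_rot: [2.814, 1.57, -0.205]
force: [0.7, 0.3, -0.7]
grip_width: 0.0942
```

```bash
cat > look.py <<'E'
from meas import *
import sys
name,target,z=sys.argv[1],sys.argv[2],float(sys.argv[3])
optics.camera("wrist")
im=optics.camera("wrist");C=cal("wrist");p,r=tool()
print("tool",p,np.degrees(yawof(r)), "grip",ctrl.get_obs()["grip_width"],"F",ctrl.get_obs()["force"])
cv2.imwrite(f"pics/{name}.png",im[:,:,::-1])
for d in models.mark_of(target+"_hole","wrist")[:3]:
    w=p2w(d["at"],z,C); print(d["score"],d["at"],w,"tool-rel",r.inv().apply(w-p))
for d in models.cut_out(target,"wrist")[:3]:
    # side-edge yaw: PCA-free, minAreaRect
    rr=ax(d["pixels"],0); b=cv2.boxPoints(rr); w=np.array([p2w(q,z,C)[:2] for q in b])
    e=[w[1]-w[0],w[2]-w[1]]; l=[np.linalg.norm(x) for x in e]; k=int(np.argmax(l)); a=np.degrees(np.arctan2(e[k][1],e[k][0])); a=(a+90)%180-90
    print("   %.2f"%d["score"],w.mean(0),np.round(l,4),"yaw %.2f"%a,rr[0],rr[1])
E
python3 look.py m1 main_leaf .034
```

```text
tool [ 0.5491 -0.1533  0.1512] -82.92189685365541 grip 0.09378360087374586 F [-0.1989 -0.0701  0.6902]
0.78 [318.3, 235.8] [ 0.556 -0.151  0.034] tool-rel [ 0.1172 -0.0015 -0.0071]
0.56 [134.3, 196.7] [ 0.5687 -0.0136  0.034 ] tool-rel [ 0.1172 -0.1362 -0.0366]
   0.61 [ 0.567  -0.1527] [0.2457 0.0399] yaw 5.51 (322.61273193359375, 203.94027709960938) (60.08148956298828, 328.0043029785156)
```

View pics/m1.png

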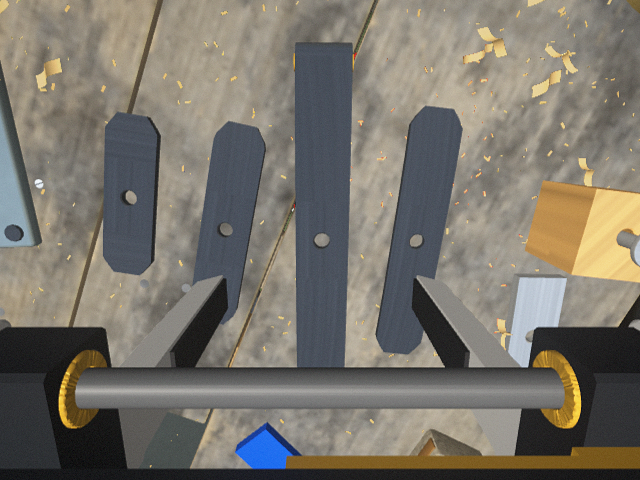

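```bash
cat >> h.py <<'E'
def hole(im,at,win=14,bright=True):
    g=cv2.cvtColor(im,cv2.COLOR_RGB2GRAY).astype(float); x,y=int(round(at[0])),int(round(at[1]))
    p=g[y-win:y+win+1,x-win:x+win+1]; m=np.median(p); d=(p-m) if bright else np.abs(p-m)
    t=max(25,.4*d.max()); b=(d>t).astype(np.uint8); n,l,s,c=cv2.connectedComponentsWithStats(b)
    if n<2: return None
    k=1+int(np.argmax(s[1:,4])); return np.array(c[k])+[x-win,y-win],s[k]
E
cat > hl.py <<'E'
from meas import *
import sys,pickle
# hole in newest picture: name x y z [abs]
name,u,v,z=sys.argv[1],float(sys.argv[2]),float(sys.argv[3]),float(sys.argv[4])
im=cv2.imread(f"pics/{name}.png")[:,:,::-1].copy(); C=cal("wrist"); p,r=tool()
h=hole(im,(u,v),bright=len(sys.argv)<6); print(h)
w=p2w(h[0],z,C); print("world",w,"tool-rel",r.inv().apply(w-p))
E
python3 hl.py m1 321 240 .034
python3 - <<'E'
from h import *
plan([.5515,-.154,.042],down(np.radians(7.2-90)))
E
```

```text
(array([321.4577, 239.3592]), array([  8,   7,  14,  13, 142], dtype=int32))
world [ 0.5536 -0.1539  0.034 ] tool-rel [ 0.1171  0.0008 -0.0044]
from [ 0.5491 -0.1536  0.1511] trans [ 4.363  0.026 -0.093] turn [-0.028 -0.006 -0.003]
```

>>> arm_command --deltas '[{"translation": [1.2, 0.03, -0.18], "turn": [0, 0, 0]}, {"translation": [2.4, 0.03, -0.18], "turn": [0, 0, 0]}, {"translation": [3.5, 0.03, -0.18], "turn": [0, 0, 0]}, {"translation": [4.2, 0.03, -0.18], "turn": [0, 0, 0]}, {"translation": [4.36, 0.03, -0.18], "turn": [0, 0, 0]}, {"translation": [4.36, 0.03, -0.18], "turn": [0, 0, 0]}, {"translation": [4.36, 0.03, -0.18], "turn": [0, 0, 0]}]' --gripper 60

```text
time_s: 5.78
ee_pos: [0.5541, -0.1545, 0.0429]
eef_rot: [2.687, 1.569, -0.332]
force: [0.1, -0.2, -0.0]
grip_width: 0.0603
```

>>> arm_command --deltas '[{"translation": [0, 0, 0], "turn": [0, 0, 0]}, {"translation": [0, 0, 0], "turn": [0, 0, 0]}, {"translation": [0, 0, 0], "turn": [0, 0, 0]}, {"translation": [0, 0, 0], "turn": [0, 0, 0]}, {"translation": [0, 0, 0], "turn": [0, 0, 0]}, {"translation": [0, 0, 0], "turn": [0, 0, 0]}]' --gripper 30 --force 45

```text
time_s: 6.28
ee_pos: [0.5538, -0.1547, 0.0424]
eef_rot: [2.701, 1.57, -0.318]
force: [-1.7, 1.0, 6.3]
grip_width: 0.0393
```

```bash
python3 look.py m2 main_leaf .034
```

```text
tool [ 0.5538 -0.1547  0.0424] -83.00753555124363 grip 0.03924013368800344 F [-1.5777  0.5846  5.7303]
   0.97 [ 0.5744 -0.1522] [0.0385 0.2155] yaw 8.89 (321.0, 227.0) (454.0, 98.0)
   0.38 [ 0.6016 -0.2205] [0.1088 0.0354] yaw 1.12 (479.9425048828125, 212.6341552734375) (83.62531280517578, 242.98129272460938)
   0.30 [ 0.5803 -0.087 ] [0.1006 0.035 ] yaw -7.56 (181.1699981689453, 225.30999755859375) (83.86286163330078, 213.5462646484375)
```

View pics/m2.png

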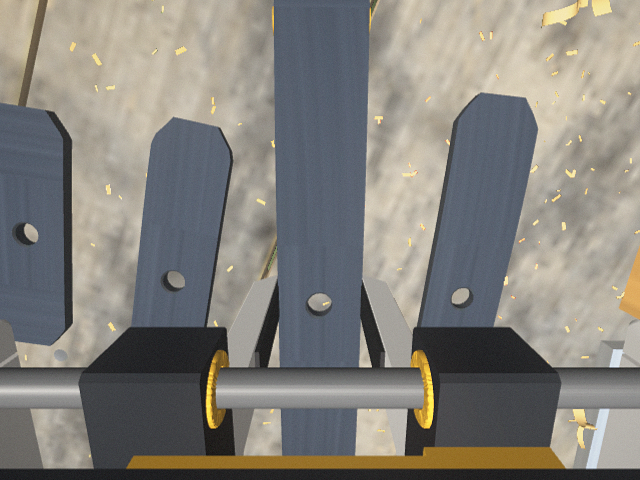

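```bash
python3 hl.py m2 319 303 .034; python3 - <<'E'
from h import *
import pickle
C=pickle.load(open("cj.pkl","rb")); J=np.load("jig.npy"); c,s=np.cos(J[2]),np.sin(J[2])
def jw(p): p=np.array(p,float); return np.array([J[0]+c*p[0]-s*p[1],J[1]+s*p[0]+c*p[1],p[2]])
for th in (1.6,1.7,1.75,1.8,1.85,1.9,1.95):
    d=np.array([0,-np.cos(th),np.sin(th)]);u=np.array([0,-np.sin(th),-np.cos(th)]);h=np.array([0,.085,.112])
    o=[]
    for x in (.022,-.022): o.append(w2p(jw(h+d*.085+u*.0175+[x,0,0]),C)[0])
    for x in (.042,-.042): o.append(w2p(jw(h+d*.15+[x,0,0]),C)[0])
    o.append(w2p(jw(h+d*.15),cal("top"))[0])
    print(th,np.array(o).round(0).tolist())
E
```

```text
(array([318.7711, 299.9453]), array([  3,   5,  23,  15, 201], dtype=int32))
world [ 0.5554 -0.1535  0.034 ] tool-rel [ 0.0084 -0.001  -0.0017]
1.6 [[153.0, 114.0], [177.0, 203.0], [-15.0, 42.0], [74.0, 292.0], [162.0, 230.0]]
1.7 [[135.0, 117.0], [160.0, 206.0], [-57.0, 51.0], [38.0, 298.0], [154.0, 231.0]]
1.75 [[126.0, 119.0], [151.0, 208.0], [-75.0, 57.0], [21.0, 299.0], [150.0, 232.0]]
1.8 [[117.0, 120.0], [143.0, 209.0], [-92.0, 62.0], [5.0, 301.0], [147.0, 233.0]]
1.85 [[109.0, 122.0], [135.0, 211.0], [-107.0, 67.0], [-9.0, 302.0], [143.0, 234.0]]
1.9 [[101.0, 124.0], [127.0, 212.0], [-119.0, 72.0], [-21.0, 302.0], [140.0, 235.0]]
1.95 [[93.0, 125.0], [120.0, 213.0], [-130.0, 78.0], [-32.0, 303.0], [137.0, 236.0]]
```

```bash
python3 - <<'E'
import cv2
im=cv2.imread("pics/top0.png")[190:290,120:270]
cv2.imwrite("pics/t0c.png",cv2.resize(im,None,fx=5,fy=5,interpolation=cv2.INTER_CUBIC))
im=cv2.imread("pics/j1.png")[80:310,0:250]
cv2.imwrite("pics/j1d.png",cv2.resize(im,None,fx=2.5,fy=2.5,interpolation=cv2.INTER_CUBIC))
E
```

```text
(no output)
```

View pics/t0c.png

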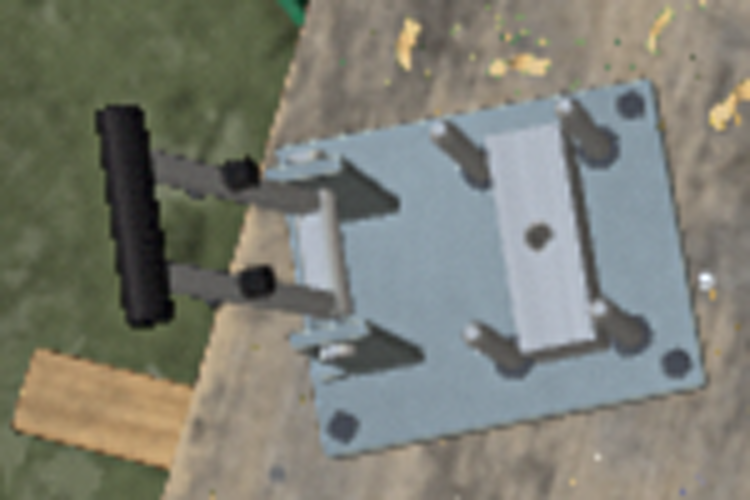

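View pics/j1d.png

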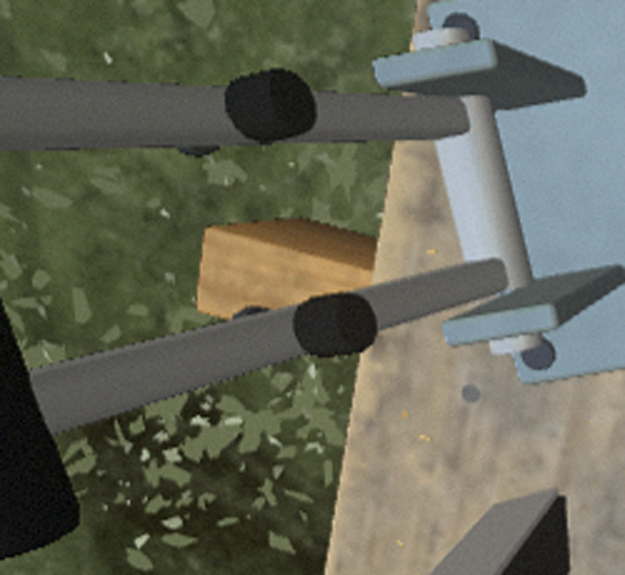

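```bash
cat >> h.py <<'E'
J=np.load("jig.npy")
def jw(x,y,z):
    c,s=np.cos(J[2]),np.sin(J[2]); return np.array([J[0]+c*x-s*y,J[1]+s*x+c*y,z])
def wj(P):
    c,s=np.cos(J[2]),np.sin(J[2]); d=np.array(P)-[J[0],J[1],0]; return np.array([c*d[0]+s*d[1],-s*d[0]+c*d[1],d[2]])
JD=down(J[2]-np.pi/2)
E
python3 - <<'E'
from h import *
p,r=tool()
plan([p[0],p[1],.262],r)
plan(jw(0,60e-3,.262),JD)
E
```

```text
from [ 0.5538 -0.1547  0.0424] trans [-8.783  0.004 -0.008] turn [0. 0. 0.]
from [ 0.5538 -0.1547  0.0424] trans [ -8.787 -14.315  -2.288] turn [-0.519 -0.011 -0.005]
```

>>> arm_command --deltas '[{"translation": [-0.3, 0, 0], "turn": [0, 0, 0]}, {"translation": [-0.8, 0, 0], "turn": [0, 0, 0]}, {"translation": [-1.8, 0, 0], "turn": [0, 0, 0]}, {"translation": [-3, -0.5, -0.1], "turn": [0, 0, 0]}, {"translation": [-4.2, -1.5, -0.25], "turn": [-0.1, 0, 0]}, {"translation": [-5.3, -2.7, -0.4], "turn": [-0.15, 0, 0]}, {"translation": [-6.3, -4, -0.6], "turn": [-0.2, 0, 0]}, {"translation": [-7.2, -5.3, -0.85], "turn": [-0.25, 0, 0]}, {"translation": [-7.9, -6.6, -1.05], "turn": [-0.3, 0, 0]}, {"translation": [-8.5, -7.9, -1.25], "turn": [-0.35, 0, 0]}, {"translation": [-8.8, -9.0, -1.45], "turn": [-0.4, 0, 0]}, {"translation": [-8.8, -10.0, -1.6], "turn": [-0.5, 0, 0]}]'

```text
time_s: 7.48
ee_pos: [0.5627, 0.1004, 0.2645]
eef_rot: [3.13, 1.568, 0.155]
force: [0.7, 0.1, -6.0]
grip_width: 0.039
```

```bash
python3 look.py m3 main_leaf .034;python3 - <<'E'
from h import *
plan(jw(0,60e-3,.262),JD)
E
```

```text
tool [0.5621 0.1017 0.2625] -80.2813930627595 grip 0.038999116629733065 F [ 0.4166 -0.3272 -6.1802]
0.68 [315.9, 299.5] [0.471 0.091 0.034] tool-rel [ 0.2285 -0.0046  0.0917]
   0.61 [0.5147 0.0928] [0.089  0.4981] yaw 11.62 (321.0, 227.0) (454.0, 98.0)
from [0.5623 0.0988 0.2619] trans [-0.005 -4.258 -0.902] turn [-0.004  0.008 -0.002]
```

View pics/m3.png

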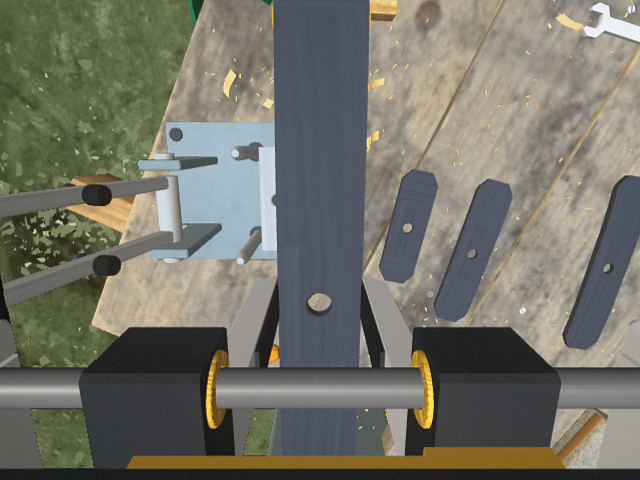

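>>> arm_command --deltas '[{"translation": [0, -1.0, -0.2], "turn": [0, 0, 0]}, {"translation": [0, -2.2, -0.45], "turn": [0, 0, 0]}, {"translation": [0, -3.4, -0.7], "turn": [0, 0, 0]}, {"translation": [0, -4.3, -0.9], "turn": [0, 0, 0]}, {"translation": [0, -4.8, -0.9], "turn": [0, 0, 0]}, {"translation": [0, -5.1, -0.9], "turn": [0, 0, 0]}, {"translation": [0, -5.3, -0.9], "turn": [0, 0, 0]}, {"translation": [0, -5.45, -0.9], "turn": [0, 0, 0]}, {"translation": [0, -5.55, -0.9], "turn": [0, 0, 0]}, {"translation": [0, -5.65, -0.9], "turn": [0, 0, 0]}, {"translation": [0, -5.65, -0.9], "turn": [0, 0, 0]}]'

```text
time_s: 8.6
ee_pos: [0.5617, 0.2413, 0.2618]
eef_rot: [-2.286, 1.571, 1.021]
force: [0.4, 0.2, -5.8]
grip_width: 0.0396
```

```bash
python3 look.py m4 main_leaf .034; python3 - <<'E'
from h import *
print(wj(tool()[0]))
im=optics.camera("top");cv2.imwrite("pics/t4.png",cv2.resize(im[170:300,100:300],None,fx=4,fy=4)[:,:,::-1])
E
```

```text
tool [0.5617 0.2412 0.2618] -80.52336754796653 grip 0.039181214132173854 F [ 0.6309 -0.4724 -6.0941]
0.64 [319.0, 299.9] [0.4709 0.2273 0.034 ] tool-rel [ 0.2278 -0.0012  0.0918]
   0.87 [0.5146 0.2318] [0.4973 0.0879] yaw 7.70 (321.4999694824219, 226.99996948242188) (96.99998474121094, 453.99993896484375)
   0.26 [0.5474 0.218 ] [0.2781 0.1695] yaw -69.90 (341.3323669433594, 229.9207763671875) (159.43565368652344, 279.8331298828125)
[0.0006 0.0941 0.2618]
```

View pics/m4.png

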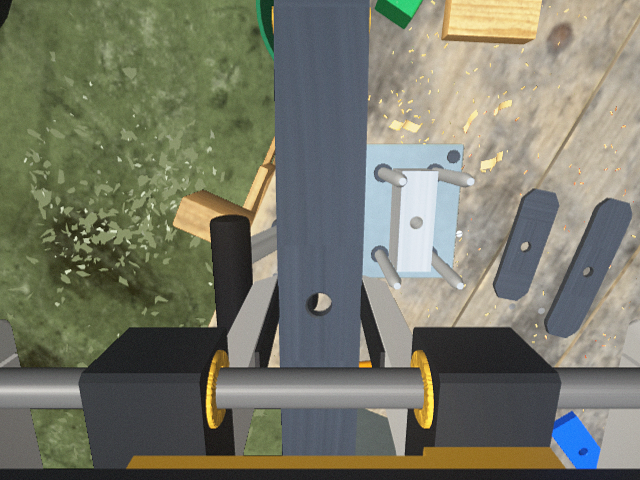

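View pics/t4.png

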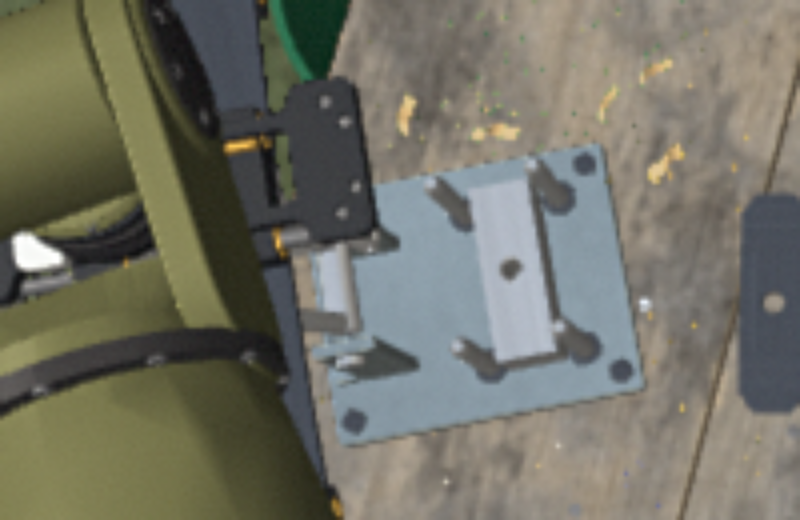

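>>> arm_command --deltas '[{"translation": [0, -0.1, 0], "turn": [0, 0, 0]}, {"translation": [0, -0.2, 0], "turn": [0, 0, 0]}, {"translation": [0, -0.2, 0], "turn": [0, 0, 0]}]'

```text
time_s: 9.1
ee_pos: [0.5608, 0.2463, 0.2617]
eef_rot: [1.476, 1.57, -1.5]
force: [-0.3, -2.9, -5.9]
grip_width: 0.0386
```

```bash
python3 - <<'E'
from h import *
print(wj(tool()[0]),ctrl.get_obs()["force"])
plan(jw(0,0,.2),JD)
E
```

```text
[0.0005 0.0992 0.2617] [-0.2658 -2.8565 -5.8608]
from [0.5608 0.2463 0.2617] trans [2.47  3.966 0.015] turn [-0.019  0.001 -0.011]
```

>>> arm_command --deltas '[{"translation": [0, 1.0, 0], "turn": [0, 0, 0]}, {"translation": [0, 2.0, 0], "turn": [0, 0, 0]}, {"translation": [0, 3.0, 0], "turn": [0, 0, 0]}, {"translation": [0, 3.6, 0], "turn": [0, 0, 0]}, {"translation": [0.3, 3.95, 0], "turn": [0, 0, 0]}, {"translation": [1, 3.97, 0], "turn": [0, 0, 0]}, {"translation": [1.8, 3.97, 0], "turn": [0, 0, 0]}, {"translation": [2.4, 3.97, 0.01], "turn": [0, 0, 0]}, {"translation": [2.4, 3.97, 0.01], "turn": [0, 0, 0]}, {"translation": [2.4, 3.97, 0.01], "turn": [0, 0, 0]}]'

```text
time_s: 9.93
ee_pos: [0.5767, 0.1489, 0.2012]
eef_rot: [-0.162, 1.569, -3.138]
force: [0.5, -0.7, -6.2]
grip_width: 0.039
```

```bash
python3 look.py m5 main_leaf .188;python3 - <<'E'
from h import *
print(wj(tool()[0]))
for d in models.mark_of("hold_down_handle","wrist")[:2]: print(d)
E
python3 hl.py m5 319 302 .193
```

```text
tool [0.5773 0.1489 0.2028] -80.48121946633168 grip 0.03895066933129416 F [-0.3046  0.1041 -6.5739]
0.81 [317.9, 296.8] [0.5778 0.1504 0.188 ] tool-rel [ 0.0148 -0.0014 -0.0007]
   0.71 [0.5956 0.1519] [0.2243 0.04  ] yaw 7.71 (320.9999694824219, 227.49996948242188) (97.99998474121094, 454.99993896484375)
[0.0006 0.0003 0.2029]
(array([319.2736, 301.5668]), array([  3,   5,  23,  18, 307], dtype=int32))
world [0.5775 0.1495 0.193 ] tool-rel [ 0.0097 -0.0007 -0.0004]
```

View pics/m5.png

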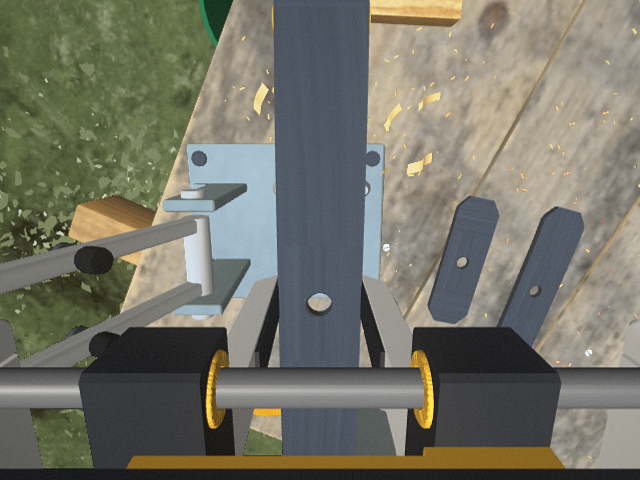

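>>> arm_command --deltas '[{"translation": [1.0, 0.03, 0.04], "turn": [0, 0, 0]}, {"translation": [2.0, 0.03, 0.04], "turn": [0, 0, 0]}, {"translation": [2.7, 0.03, 0.04], "turn": [0, 0, 0]}, {"translation": [3.1, 0.03, 0.04], "turn": [0, 0, 0]}, {"translation": [3.3, 0.03, 0.04], "turn": [0, 0, 0]}, {"translation": [3.5, 0.03, 0.04], "turn": [0, 0, 0]}, {"translation": [3.7, 0.03, 0.04], "turn": [0, 0, 0]}, {"translation": [3.9, 0.03, 0.04], "turn": [0, 0, 0]}, {"translation": [4.1, 0.03, 0.04], "turn": [0, 0, 0]}]'

```text
time_s: 10.93
ee_pos: [0.5764, 0.1477, 0.0995]
eef_rot: [-3.136, 1.57, 0.172]
force: [-0.2, -0.4, -6.2]
grip_width: 0.039
```

```bash
python3 look.py m6 main_leaf .188;python3 - <<'E'
from h import *
print(wj(tool()[0]), ctrl.get_obs()["moment"])
plan(jw(0,0,.0765),JD)
E
```

```text
tool [0.5758 0.1475 0.0986] -80.50318289377599 grip 0.03896479749029636 F [-0.8885 -0.5982 -5.9478]
0.91 [316.8, 296.9] [0.6193 0.1559 0.188 ] tool-rel [-0.0894 -0.0011 -0.0442]
   0.71 [0.6265 0.1563] [0.0897 0.016 ] yaw 7.67 (320.9999694824219, 226.99996948242188) (97.99998474121094, 453.99993896484375)
[-0.0008 -0.0007  0.0994] [ 0.0247 -0.0486 -0.0415]
from [0.5761 0.1476 0.0994] trans [ 0.915 -0.027 -0.031] turn [-0.017 -0.002  0.   ]
```

View pics/m6.png

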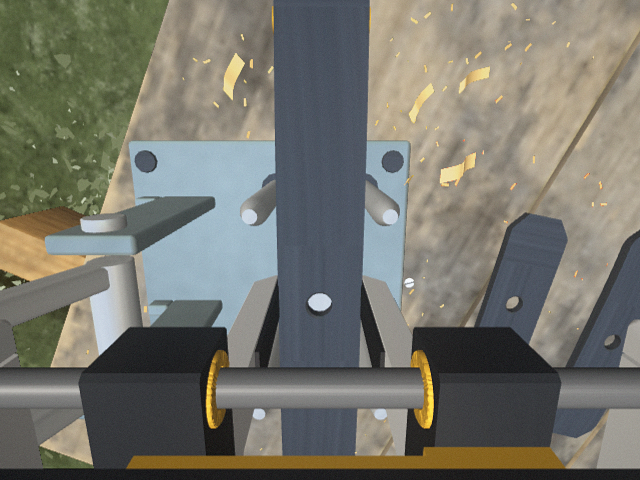

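>>> arm_command --deltas '[{"translation": [0.3, 0, 0], "turn": [0, 0, 0]}, {"translation": [0.6, 0, 0], "turn": [0, 0, 0]}, {"translation": [0.8, 0, 0], "turn": [0, 0, 0]}, {"translation": [0.9, 0, 0], "turn": [0, 0, 0]}, {"translation": [0.9, 0, 0], "turn": [0, 0, 0]}, {"translation": [0.9, 0, 0], "turn": [0, 0, 0]}]'

```text
time_s: 11.63
ee_pos: [0.576, 0.1476, 0.0765]
eef_rot: [-0.241, 1.571, 3.066]
force: [-0.3, 0.2, -6.6]
grip_width: 0.0385
```

>>> arm_command --deltas '[{"translation": [0, 0, 0], "turn": [0, 0, 0]}, {"translation": [0, 0, 0], "turn": [0, 0, 0]}, {"translation": [0, 0, 0], "turn": [0, 0, 0]}, {"translation": [0, 0, 0], "turn": [0, 0, 0]}]' --gripper 55

```text
time_s: 11.97
ee_pos: [0.5764, 0.1477, 0.0772]
eef_rot: [-3.141, 1.57, 0.166]
force: [0.5, 0.3, -0.6]
grip_width: 0.0549
```

```bash
python3 look.py m7 main_leaf .067;python3 hl.py m7 319 302 .067; python3 - <<'E'
from h import *
plan(jw(0,0,.2),JD)
E
```

```text
tool [0.5762 0.1476 0.077 ] -80.50556762902102 grip 0.0545880140630971 F [1.02   0.4423 0.2296]
0.56 [318.1, 299.9] [0.5771 0.1491 0.067 ] tool-rel [ 0.01   -0.0013 -0.0011]
   0.73 [0.5963 0.1506] [0.0385 0.2174] yaw 11.40 (321.5, 227.0) (454.0, 97.0)
(array([320.8683, 303.6407]), array([  3,   6,  23,  17, 167], dtype=int32))
world [0.5754 0.1474 0.067 ] tool-rel [0.0098 0.0001 0.0008]
from [0.5761 0.1476 0.0768] trans [-4.926 -0.027 -0.033] turn [-0.018 -0.003  0.   ]
```

View pics/m7.png

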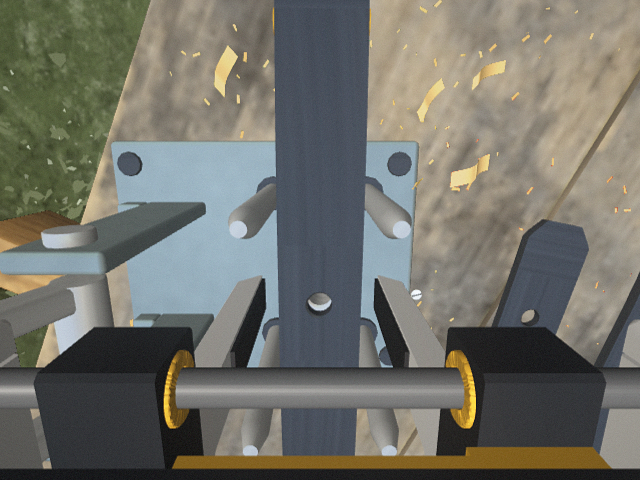

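```bash
python3 - <<'E'
from h import *
plan([.557,-.2345,.14],down(np.radians(-90.4)))
E
```

```text
from [0.5761 0.1476 0.0768] trans [-2.528 14.948  3.275] turn [ 1.979 -0.003  0.001]
```

>>> arm_command --deltas '[{"translation": [-1.5, 0, 0], "turn": [0, 0, 0]}, {"translation": [-3.0, 0, 0], "turn": [0, 0, 0]}, {"translation": [-4.3, 0.3, 0], "turn": [0, 0, 0]}, {"translation": [-4.9, 1.5, 0.3], "turn": [0.3, 0, 0]}, {"translation": [-4.9, 3.1, 0.7], "turn": [0.6, 0, 0]}, {"translation": [-4.7, 4.7, 1.1], "turn": [0.9, 0, 0]}, {"translation": [-4.4, 6.3, 1.4], "turn": [1.2, 0, 0]}, {"translation": [-4.0, 7.9, 1.8], "turn": [1.5, 0, 0]}, {"translation": [-3.6, 9.5, 2.1], "turn": [1.8, 0, 0]}, {"translation": [-3.2, 11.1, 2.45], "turn": [1.98, 0, 0]}, {"translation": [-2.8, 12.7, 2.8], "turn": [1.98, 0, 0]}, {"translation": [-2.5, 14.2, 3.1], "turn": [1.98, 0, 0]}]'

```text
time_s: 13.17
ee_pos: [0.5576, -0.2173, 0.1386]
eef_rot: [-0.574, 1.571, 2.56]
force: [1.3, -0.2, 0.3]
grip_width: 0.055
```

View pics/l21.png

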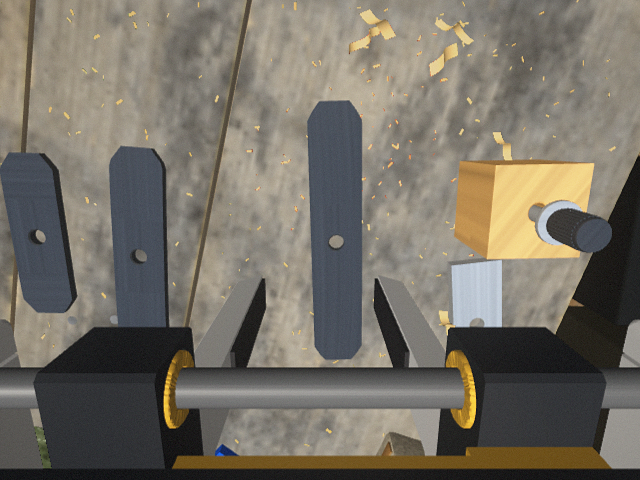

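```bash
python3 hl.py l21 336 242 .011;python3 - <<'E'
from h import *
plan([.5,-.2,.0215],down(np.radians(-90)))
E
```

```text
(array([335.8881, 241.1049]), array([  7,   7,  15,  13, 143], dtype=int32))
world [ 0.5582 -0.2271  0.011 ] tool-rel [ 0.1283  0.0122 -0.0001]
from [ 0.5582 -0.2149  0.1393] trans [ 4.711 -0.579  2.333] turn [-0.083 -0.     0.002]
```

```bash
cat > hl.py <<'E'
from meas import *
import sys
# fresh picture; hole near pixel; tool-rel and averaged
name,u,v,z=sys.argv[1],float(sys.argv[2]),float(sys.argv[3]),float(sys.argv[4])
T=[];W=[]
for i in range(3):
    C=cal("wrist");p,r=tool();im=optics.camera("wrist")
    h=hole(im,(u,v),bright=len(sys.argv)<6); w=p2w(h[0],z,C); W.append(w);T.append(r.inv().apply(w-p)); print("tool",p,"px",h[0],h[1][2:])
cv2.imwrite(f"pics/{name}.png",im[:,:,::-1])
print("world",np.mean(W,0),"tool-rel",np.mean(T,0),"jig",wj(np.mean(W,0)),"yaw",np.degrees(yawof(r)))
E
python3 hl.py l22 336 242 .011
```

```text
tool [ 0.5582 -0.2149  0.1393] px [342.365  242.4818] [ 14  12 137]
tool [ 0.5584 -0.2144  0.1395] px [342.7391 242.7029] [ 15  12 138]
tool [ 0.5585 -0.2142  0.1396] px [343.3285 243.0584] [ 14  13 137]
world [ 0.557  -0.2321  0.011 ] tool-rel [0.1285 0.0176 0.0013] jig [-0.0828 -0.3719  0.011 ] yaw -90.323615661874
```

>>> arm_command --deltas '[{"translation": [0.8, 0.4, 0.03], "turn": [0, 0, 0]}, {"translation": [1.8, 0.72, 0.05], "turn": [0, 0, 0]}, {"translation": [2.8, 0.72, 0.05], "turn": [0, 0, 0]}, {"translation": [3.7, 0.72, 0.05], "turn": [0, 0, 0]}, {"translation": [4.3, 0.72, 0.05], "turn": [0, 0, 0]}, {"translation": [4.6, 0.72, 0.05], "turn": [0, 0, 0]}, {"translation": [4.7, 0.72, 0.05], "turn": [0, 0, 0]}, {"translation": [4.7, 0.72, 0.05], "turn": [0, 0, 0]}, {"translation": [4.7, 0.72, 0.05], "turn": [0, 0, 0]}]'

```text
time_s: 14.32
ee_pos: [0.5575, -0.2332, 0.0229]
eef_rot: [2.707, 1.569, -0.441]
force: [-0.5, 0.0, 0.2]
grip_width: 0.055
```

```bash
python3 hl.py l23 320 302 .011
```

```text
tool [ 0.5575 -0.2332  0.0229] px [319.3423 299.5336] [ 23  18 298]
tool [ 0.5575 -0.2334  0.023 ] px [319.0429 299.4257] [ 23  18 303]
tool [ 0.5574 -0.2334  0.0229] px [318.8904 299.3156] [ 23  18 301]
world [ 0.5579 -0.2325  0.011 ] tool-rel [ 0.0119 -0.0009 -0.0004] jig [-0.0821 -0.3724  0.011 ] yaw -90.39331927142638
```

View pics/l23.png

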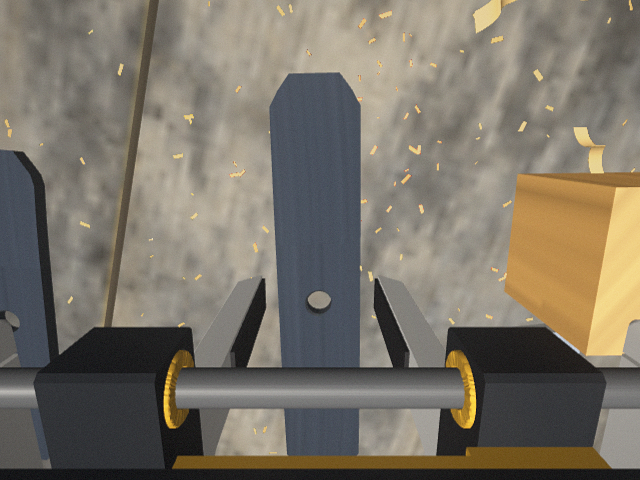

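>>> arm_command --deltas '[{"translation": [0, 0, 0], "turn": [0, 0, 0]}, {"translation": [0, 0, 0], "turn": [0, 0, 0]}, {"translation": [0, 0, 0], "turn": [0, 0, 0]}, {"translation": [0, 0, 0], "turn": [0, 0, 0]}, {"translation": [0, 0, 0], "turn": [0, 0, 0]}, {"translation": [-0.5, 0, 0], "turn": [0, 0, 0]}]' --gripper 30 --force 45

```text
time_s: 14.97
ee_pos: [0.5555, -0.2327, 0.0322]
eef_rot: [-0.448, 1.566, 2.687]
force: [0.8, -0.2, -4.8]
grip_width: 0.0393
```

```bash
python3 hl.py l24 319 302 .023; python3 - <<'E'
from h import *
print(ctrl.get_obs()["force"],ctrl.get_obs()["grip_width"])
plan(jw(0,0,.16),JD)
E
```

```text
tool [ 0.5555 -0.2327  0.0322] px [319.2949 299.078 ] [ 23  17 295]
tool [ 0.5569 -0.2334  0.036 ] px [319.3142 299.0236] [ 23  17 296]
tool [ 0.5573 -0.2336  0.0358] px [319.2901 299.0751] [ 23  17 293]
world [ 0.5573 -0.2324  0.023 ] tool-rel [ 0.0116 -0.0008 -0.0007] jig [-0.0826 -0.3723  0.023 ] yaw -90.40738728094591
[ 0.323   0.4466 -4.9714] 0.0392768166647025
from [ 0.5571 -0.2335  0.0351] trans [ -5.005 -15.278  -0.683] turn [-1.999 -0.013 -0.007]
```

>>> arm_command --deltas '[{"translation": [-1.0, 0, 0], "turn": [0, 0, 0]}, {"translation": [-2.2, -0.6, 0], "turn": [-0.1, 0, 0]}, {"translation": [-3.4, -1.7, -0.05], "turn": [-0.3, 0, 0]}, {"translation": [-4.5, -3.0, -0.1], "turn": [-0.5, 0, 0]}, {"translation": [-5.3, -4.5, -0.2], "turn": [-0.7, 0, 0]}, {"translation": [-5.8, -6.1, -0.28], "turn": [-0.9, 0, 0]}, {"translation": [-6.0, -7.7, -0.35], "turn": [-1.1, 0, 0]}, {"translation": [-6.0, -9.3, -0.42], "turn": [-1.3, 0, 0]}, {"translation": [-6.0, -10.9, -0.5], "turn": [-1.5, 0, 0]}, {"translation": [-6.0, -12.5, -0.57], "turn": [-1.7, 0, 0]}, {"translation": [-6.0, -13.8, -0.62], "turn": [-1.9, 0, 0]}, {"translation": [-6.0, -14.7, -0.66], "turn": [-2.0, 0, 0]}]'

```text
time_s: 16.12
ee_pos: [0.5753, 0.1371, 0.1838]
eef_rot: [-0.559, 1.57, 2.753]
force: [0.9, 0.7, -3.5]
grip_width: 0.0393
```

```bash
optics=1; python3 - <<'E'
from h import *
for i in range(3): optics.camera("wrist")
print(wj(tool()[0]))
plan(jw(0,-.0005,.135),JD)
E
```

```text
[-0.0035 -0.0125  0.1837]
from [0.5755 0.1355 0.1837] trans [ 1.946 -0.479 -0.141] turn [0.031 0.01  0.   ]
```

>>> arm_command --deltas '[{"translation": [0.3, -0.3, -0.08], "turn": [0, 0, 0]}, {"translation": [0.9, -0.48, -0.12], "turn": [0, 0, 0]}, {"translation": [1.5, -0.48, -0.12], "turn": [0, 0, 0]}, {"translation": [1.9, -0.48, -0.12], "turn": [0, 0, 0]}, {"translation": [1.95, -0.48, -0.12], "turn": [0, 0, 0]}, {"translation": [1.95, -0.48, -0.12], "turn": [0, 0, 0]}]'

```text
time_s: 16.77
ee_pos: [0.5767, 0.1458, 0.1349]
eef_rot: [0.063, 1.569, -2.912]
force: [0.2, 0.4, -3.7]
grip_width: 0.0393
```

```bash
python3 hl.py l25 319 302 .1235; python3 - <<'E'
from h import *
print(wj(tool()[0]))
plan(jw(0,-.0005,.088),JD)
E
```

```text
[-0.0001 -0.0024  0.1357]
from [0.5771 0.146  0.1357] trans [ 1.91  -0.078 -0.004] turn [-0.006 -0.003 -0.   ]Traceback (most recent call last):
  File "hl.py", line 8, in <module>
    h=hole(im,(u,v),bright=len(sys.argv)<6); w=p2w(h[0],z,C); W.append(w);T.append(r.inv().apply(w-p)); print("tool",p,"px",h[0],h[1][2:])
                                                   ~^^^
TypeError: 'NoneType' object is not subscriptable
```

```bash
python3 hl.py l25 319 302 .1235 d
```

```text
tool [0.5771 0.146  0.1357] px [315.1948 308.4026] [19 12 77]
tool [0.5772 0.1461 0.1362] px [315.     308.3947] [19 12 76]
tool [0.5773 0.1462 0.1364] px [314.7714 308.4143] [18 12 70]
world [0.5723 0.1481 0.1235] tool-rel [ 0.0126 -0.0028  0.0045] jig [-0.0045  0.0005  0.1235] yaw -80.43133648081854
```

View pics/l25.png

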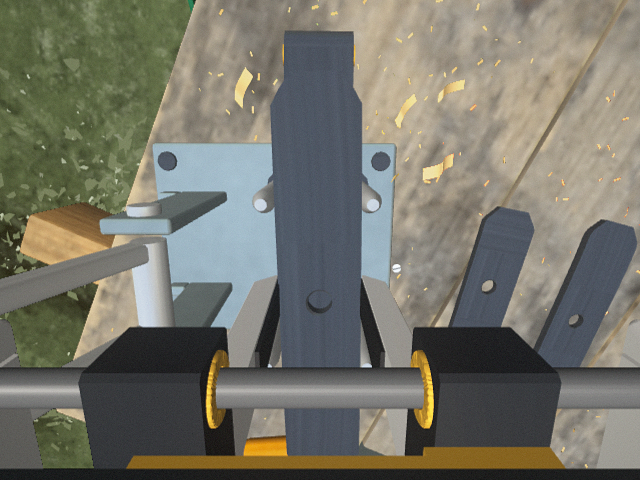

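>>> arm_command --deltas '[{"translation": [0.3, -0.06, 0], "turn": [0, 0, 0]}, {"translation": [0.6, -0.06, 0], "turn": [0, 0, 0]}, {"translation": [0.8, -0.06, 0], "turn": [0, 0, 0]}, {"translation": [1.0, -0.06, 0], "turn": [0, 0, 0]}, {"translation": [1.2, -0.06, 0], "turn": [0, 0, 0]}, {"translation": [1.4, -0.06, 0], "turn": [0, 0, 0]}, {"translation": [1.6, -0.06, 0], "turn": [0, 0, 0]}, {"translation": [1.8, -0.06, 0], "turn": [0, 0, 0]}, {"translation": [1.93, -0.06, 0], "turn": [0, 0, 0]}, {"translation": [1.93, -0.06, 0], "turn": [0, 0, 0]}]'

```text
time_s: 17.8
ee_pos: [0.5764, 0.1477, 0.0864]
eef_rot: [0.11, 1.57, -2.864]
force: [0.0, -0.1, -3.7]
grip_width: 0.0392
```

```bash
python3 hl.py l26 319 302 .076 d; python3 - <<'E'
from h import *
print(wj(tool()[0]),ctrl.get_obs()["force"])
E
```

```text
tool [0.5764 0.1477 0.0864] px [320.16  298.096] [ 20  10 125]
tool [0.5765 0.1478 0.0869] px [320.2917 298.0333] [ 20  10 120]
tool [0.5766 0.1479 0.0872] px [320.4118 298.0504] [ 20  10 119]
world [0.5782 0.1483 0.076 ] tool-rel [ 0.0108 -0.0002 -0.0017] jig [ 0.0013 -0.0003  0.076 ] yaw -80.40539966754632
[-0.0002 -0.0005  0.0874] [ 0.423   0.0258 -4.538 ]
```

View pics/l26.png

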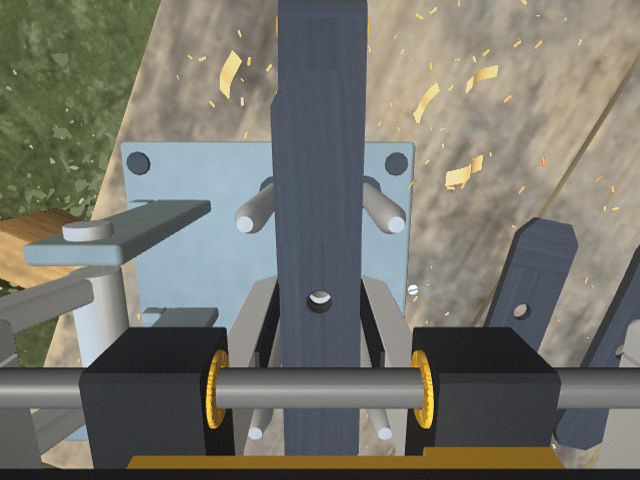

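>>> arm_command --deltas '[{"translation": [0.03, 0, 0], "turn": [0, 0, 0]}, {"translation": [0.03, 0, 0], "turn": [0, 0, 0]}, {"translation": [0.03, 0, 0], "turn": [0, 0, 0]}, {"translation": [0.03, 0, 0], "turn": [0, 0, 0]}]' --gripper 55

```text
time_s: 18.28
ee_pos: [0.5768, 0.1479, 0.0869]
eef_rot: [-3.134, 1.57, 0.175]
force: [-0.1, 0.4, -0.3]
grip_width: 0.0549
```

```bash
python3 - <<'E'
from h import *
print(wj(tool()[0]),ctrl.get_obs()["force"])
cv2.imwrite("pics/l27.png",optics.camera("wrist")[:,:,::-1])
plan([.545,-.078,.14],down(np.radians(-96.2)))
E
```

```text
[-0.     -0.0005  0.0869] [-0.05    0.3964 -0.3015]
from [0.5768 0.1479 0.0868] trans [-2.13   8.697  2.759] turn [ 3.158 -0.008  0.002]
```

View pics/l27.png

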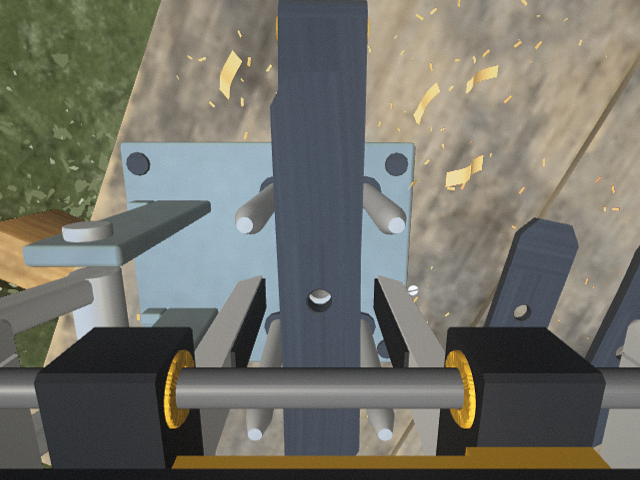

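>>> arm_command --deltas '[{"translation": [-1.5, 0, 0], "turn": [0, 0, 0]}, {"translation": [-3.0, 0, 0], "turn": [0, 0, 0]}, {"translation": [-4.1, 0.3, 0.1], "turn": [0.2, 0, 0]}, {"translation": [-4.4, 1.5, 0.5], "turn": [0.6, 0, 0]}, {"translation": [-4.3, 3.0, 1.0], "turn": [1.1, 0, 0]}, {"translation": [-4.0, 4.5, 1.4], "turn": [1.7, 0, 0]}, {"translation": [-3.6, 6.0, 1.9], "turn": [2.3, 0, 0]}, {"translation": [-3.0, 7.4, 2.35], "turn": [2.9, 0, 0]}, {"translation": [-2.4, 8.3, 2.65], "turn": [3.16, 0, 0]}, {"translation": [-2.13, 8.7, 2.76], "turn": [3.16, 0, 0]}, {"translation": [-2.13, 8.7, 2.76], "turn": [3.16, 0, 0]}]'

```text
time_s: 19.25
ee_pos: [0.5441, -0.0796, 0.1385]
eef_rot: [-0.066, 1.569, 2.965]
force: [-0.4, 0.6, -0.8]
grip_width: 0.055
```

```bash
python3 look.py l31 leaf_3 .009
```

```text
tool [ 0.5455 -0.077   0.1405] -96.12205388294872 grip 0.054873571709934316 F [ 0.3484  0.7296 -0.0253]
0.75 [320.0, 237.6] [ 0.5476 -0.0768  0.009 ] tool-rel [ 0.1315 -0.0004 -0.002 ]
   0.80 [ 0.5466 -0.0735] [0.0398 0.169 ] yaw -5.25 (316.0, 232.0) (208.0, 54.0)
   0.61 [0.5634 0.0023] [0.0412 0.1286] yaw -0.10 (217.3135223388672, 224.31890869140625) (162.20108032226562, 54.79485321044922)
   0.60 [0.5062 0.1849] [0.0316 0.0941] yaw 12.65 (13.686813354492188, 316.0650329589844) (114.32626342773438, 35.08915328979492)
```

View pics/l31.png

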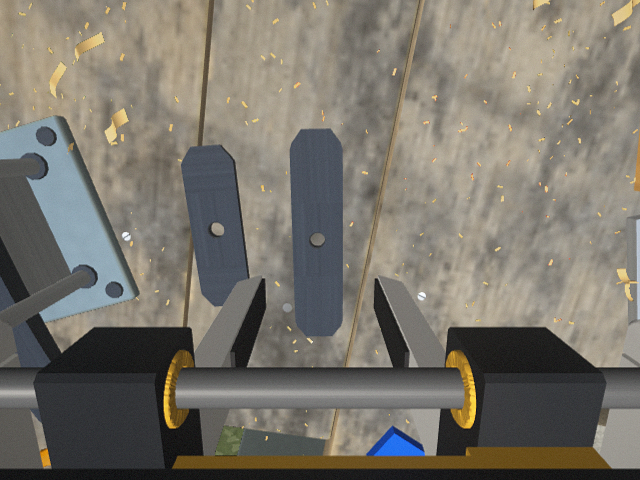

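```bash
python3 hl.py l32 318 240 .009
```

```text
tool [ 0.5454 -0.0768  0.1405] px [318.4286 239.3125] [ 14  12 112]
tool [ 0.5453 -0.0769  0.1404] px [318.3661 239.2321] [ 14  11 112]
tool [ 0.5453 -0.0771  0.1403] px [318.1364 239.2091] [ 14  11 110]
world [ 0.5464 -0.0753  0.009 ] tool-rel [ 0.1314 -0.0017 -0.0007] jig [-0.0672 -0.2155  0.009 ] yaw -96.10774747926759
```

>>> arm_command --deltas '[{"translation": [0.8, -0.05, -0.03], "turn": [-0.17, 0, 0]}, {"translation": [1.8, -0.05, -0.03], "turn": [-0.17, 0, 0]}, {"translation": [2.8, -0.05, -0.03], "turn": [-0.17, 0, 0]}, {"translation": [3.7, -0.05, -0.03], "turn": [-0.17, 0, 0]}, {"translation": [4.3, -0.05, -0.03], "turn": [-0.17, 0, 0]}, {"translation": [4.65, -0.05, -0.03], "turn": [-0.17, 0, 0]}, {"translation": [4.75, -0.05, -0.03], "turn": [-0.17, 0, 0]}, {"translation": [4.75, -0.05, -0.03], "turn": [-0.17, 0, 0]}, {"translation": [4.75, -0.05, -0.03], "turn": [-0.17, 0, 0]}]'

```text
time_s: 20.4
ee_pos: [0.5463, -0.0769, 0.0219]
eef_rot: [3.053, 1.569, -0.182]
force: [0.5, 0.0, 0.6]
grip_width: 0.0548
```

```bash
python3 hl.py l33 320 302 .009
```

```text
tool [ 0.5463 -0.0769  0.0219] px [317.3478 297.3623] [ 22  16 276]
tool [ 0.5463 -0.077   0.0221] px [317.2924 297.4043] [ 23  17 277]
tool [ 0.5463 -0.077   0.022 ] px [317.2058 297.3791] [ 23  16 277]
world [ 0.5474 -0.0752  0.009 ] tool-rel [ 0.013  -0.0018 -0.001 ] jig [-0.0662 -0.2156  0.009 ] yaw -95.34872694497625
```

View pics/l33.png

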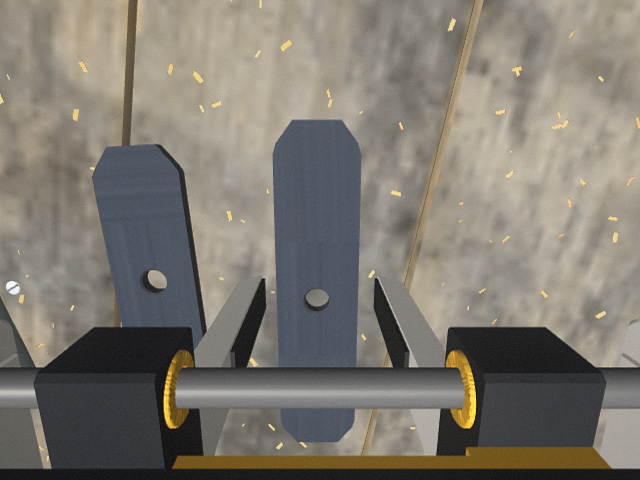

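>>> arm_command --deltas '[{"translation": [0, -0.03, 0], "turn": [0, 0, 0]}, {"translation": [0, -0.03, 0], "turn": [0, 0, 0]}, {"translation": [0, -0.03, 0], "turn": [0, 0, 0]}, {"translation": [0, -0.03, 0], "turn": [0, 0, 0]}, {"translation": [0, -0.03, 0], "turn": [0, 0, 0]}, {"translation": [0, -0.03, 0], "turn": [0, 0, 0]}, {"translation": [-0.5, -0.03, 0], "turn": [0, 0, 0]}]' --gripper 30 --force 45

```text
time_s: 21.13
ee_pos: [0.5444, -0.0759, 0.0317]
eef_rot: [-0.098, 1.567, 2.95]
force: [-0.3, -0.7, -4.2]
grip_width: 0.039
```

```bash
python3 hl.py l34 319 298 .021; python3 - <<'E'
from h import *
print(ctrl.get_obs()["force"],ctrl.get_obs()["grip_width"])
plan(jw(0,-.0005,.14),JD)
E
```

```text
tool [ 0.5444 -0.0759  0.0317] px [319.6048 296.8625] [ 22  17 291]
tool [ 0.546  -0.0762  0.0352] px [319.5938 296.8472] [ 22  17 288]
tool [ 0.5464 -0.0763  0.0349] px [319.588  296.9049] [ 22  17 284]
world [ 0.5469 -0.0756  0.021 ] tool-rel [ 0.013  -0.0007 -0.0012] jig [-0.0668 -0.2159  0.021 ] yaw -95.3524496822439
[ 0.8268  0.0592 -2.7705] 0.03876380656283796
from [ 0.5461 -0.0763  0.0342] trans [-4.232 -9.042 -0.393] turn [-2.988 -0.014 -0.003]
```

>>> arm_command --deltas '[{"translation": [-1.0, 0, 0], "turn": [0, 0, 0]}, {"translation": [-2.2, -0.4, 0], "turn": [-0.2, 0, 0]}, {"translation": [-3.4, -1.3, -0.05], "turn": [-0.5, 0, 0]}, {"translation": [-4.4, -2.6, -0.1], "turn": [-0.9, 0, 0]}, {"translation": [-5.0, -4.1, -0.15], "turn": [-1.4, 0, 0]}, {"translation": [-5.2, -5.6, -0.2], "turn": [-1.9, 0, 0]}, {"translation": [-5.2, -7.0, -0.25], "turn": [-2.4, 0, 0]}, {"translation": [-5.2, -8.2, -0.3], "turn": [-2.8, 0, 0]}, {"translation": [-5.0, -8.9, -0.34], "turn": [-2.99, 0, 0]}, {"translation": [-4.6, -9.04, -0.35], "turn": [-2.99, 0, 0]}, {"translation": [-4.3, -9.04, -0.35], "turn": [-2.99, 0, 0]}, {"translation": [-4.3, -9.04, -0.35], "turn": [-2.99, 0, 0]}]'

```text
time_s: 22.28
ee_pos: [0.5746, 0.1472, 0.1385]
eef_rot: [0.084, 1.567, -2.891]
force: [-0.5, -0.9, -4.8]
grip_width: 0.0391
```

```bash
python3 hl.py l35 319 300 .127 d; python3 - <<'E'
from h import *
print(wj(tool()[0]))
plan(jw(-.001,-.0005,.095),JD)
E
```

```text
tool [0.5746 0.1472 0.1385] px [315.5    306.0875] [21 13 80]
tool [0.575  0.1469 0.1396] px [315.1026 306.1282] [19 13 78]
tool [0.5754 0.1468 0.1405] px [314.8947 306.0132] [18 13 76]
world [0.5713 0.1491 0.127 ] tool-rel [ 0.0125 -0.0027  0.0032] jig [-0.0053  0.0016  0.127 ] yaw -80.49790604712345
[-0.0014 -0.0013  0.141 ]
from [0.5757 0.1469 0.141 ] trans [ 1.842 -0.033 -0.015] turn [-0.016  0.002 -0.001]
```

View pics/l35.png

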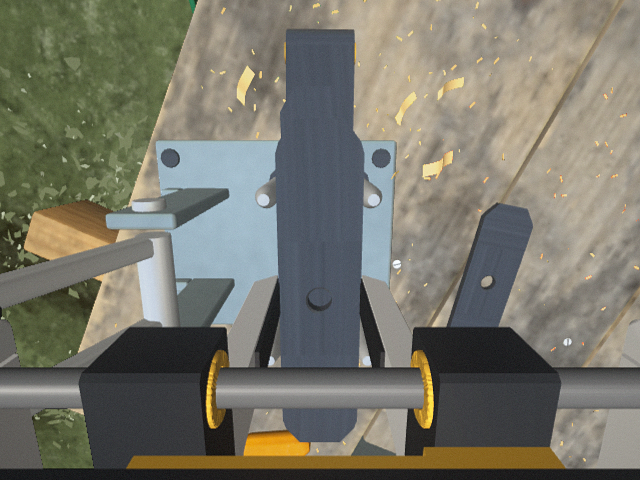

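>>> arm_command --deltas '[{"translation": [0.4, -0.03, -0.01], "turn": [0, 0, 0]}, {"translation": [0.7, -0.03, -0.01], "turn": [0, 0, 0]}, {"translation": [0.9, -0.03, -0.01], "turn": [0, 0, 0]}, {"translation": [1.1, -0.03, -0.01], "turn": [0, 0, 0]}, {"translation": [1.3, -0.03, -0.01], "turn": [0, 0, 0]}, {"translation": [1.5, -0.03, -0.01], "turn": [0, 0, 0]}, {"translation": [1.7, -0.03, -0.01], "turn": [0, 0, 0]}, {"translation": [1.83, -0.03, -0.01], "turn": [0, 0, 0]}, {"translation": [1.83, -0.03, -0.01], "turn": [0, 0, 0]}, {"translation": [1.83, -0.03, -0.01], "turn": [0, 0, 0]}]'

```text
time_s: 23.27
ee_pos: [0.5757, 0.1488, 0.0951]
eef_rot: [-0.106, 1.571, -3.08]
force: [0.5, 0.5, -3.7]
grip_width: 0.0394
```

```bash
python3 - <<'E'
from h import *
print(wj(tool()[0]),ctrl.get_obs()["force"])
cv2.imwrite("pics/l36.png",optics.camera("wrist")[:,:,::-1])
E
```

```text
[-0.001   0.0006  0.0951] [ 0.4508  0.526  -3.7057]
```

View pics/l36.png

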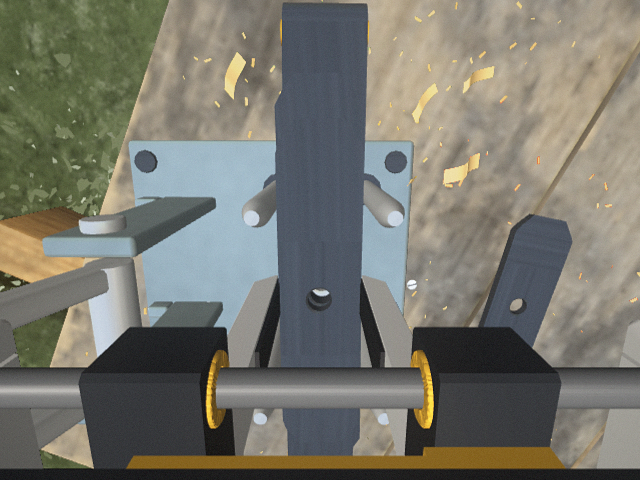

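>>> arm_command --deltas '[{"translation": [0.03, 0, 0], "turn": [0, 0, 0]}, {"translation": [0.03, 0, 0], "turn": [0, 0, 0]}, {"translation": [0.03, 0, 0], "turn": [0, 0, 0]}, {"translation": [0.03, 0, 0], "turn": [0, 0, 0]}]' --gripper 55

```text
time_s: 23.65
ee_pos: [0.5759, 0.1488, 0.0948]
eef_rot: [-3.117, 1.57, 0.192]
force: [-0.6, -0.6, 0.5]
grip_width: 0.0545
```

```bash
python3 - <<'E'
from h import *
print(wj(tool()[0]),ctrl.get_obs()["force"])
plan([.563,.001,.14],down(np.radians(-91)))
E
```

```text
[-0.0008  0.0006  0.0948] [-0.6272 -0.635   0.4617]
from [0.5759 0.1488 0.0948] trans [-1.807  5.744  1.493] turn [ 2.119 -0.009  0.001]
```

>>> arm_command --deltas '[{"translation": [-1.5, 0, 0], "turn": [0, 0, 0]}, {"translation": [-3.0, 0, 0], "turn": [0, 0, 0]}, {"translation": [-3.8, 0.3, 0.1], "turn": [0.2, 0, 0]}, {"translation": [-4.0, 1.4, 0.4], "turn": [0.6, 0, 0]}, {"translation": [-3.7, 2.8, 0.7], "turn": [1.1, 0, 0]}, {"translation": [-3.0, 4.2, 1.1], "turn": [1.6, 0, 0]}, {"translation": [-2.2, 5.3, 1.4], "turn": [2.0, 0, 0]}, {"translation": [-1.8, 5.75, 1.5], "turn": [2.12, 0, 0]}, {"translation": [-1.8, 5.75, 1.5], "turn": [2.12, 0, 0]}, {"translation": [-1.8, 5.75, 1.5], "turn": [2.12, 0, 0]}]'

```text
time_s: 24.48
ee_pos: [0.5629, 0.0011, 0.1397]
eef_rot: [-1.203, 1.571, 1.921]
force: [0.3, 0.5, 0.2]
grip_width: 0.0549
```

```bash
python3 look.py l41 leaf_4 .0076
```

```text
tool [0.5633 0.0021 0.1405] -90.88909084026079 grip 0.05507803785372248 F [ 0.1386 -0.0969  0.8854]
0.64 [317.5, 241.5] [0.5621 0.0045 0.0076] tool-rel [ 0.1329 -0.0023  0.0014]
   0.94 [0.5921 0.1801] [0.0553 0.2092] yaw 21.14 (86.41902160644531, 196.78773498535156) (287.8727111816406, 72.95906829833984)
   0.92 [0.5628 0.004 ] [0.1288 0.0386] yaw -2.43 (318.1318359375, 236.49664306640625) (51.216068267822266, 157.23895263671875)
   0.79 [0.5784 0.1995] [0.0586 0.1814] yaw 10.43 (67.41339111328125, 216.59884643554688) (238.98379516601562, 76.4774169921875)
```

View pics/l41.png

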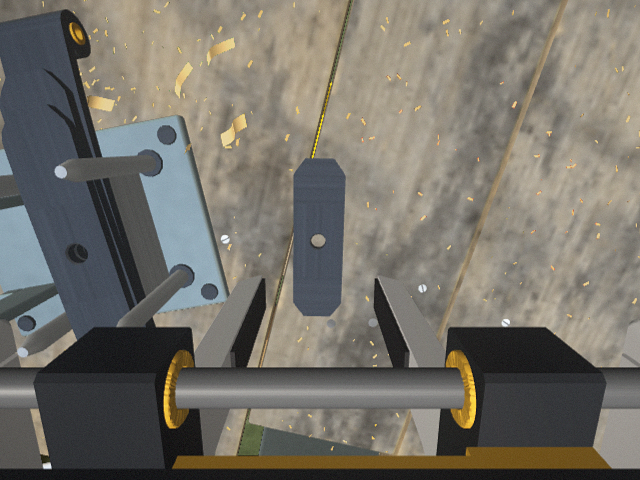

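```bash
python3 hl.py l42 318 240 .0076
```

```text
tool [0.5631 0.0019 0.1402] px [317.7556 239.6296] [ 15  12 135]
tool [0.563  0.0017 0.1401] px [317.5108 239.5899] [ 14  12 139]
tool [0.5629 0.0016 0.1399] px [317.2687 239.4925] [ 14  12 134]
world [0.5634 0.004  0.0076] tool-rel [ 0.1325 -0.0023 -0.0003] jig [-0.0372 -0.1401  0.0076] yaw -90.93271781677147
```

>>> arm_command --deltas '[{"translation": [0.8, -0.07, -0.02], "turn": [0.2, 0, 0]}, {"translation": [1.8, -0.07, -0.02], "turn": [0.28, 0, 0]}, {"translation": [2.8, -0.07, -0.02], "turn": [0.28, 0, 0]}, {"translation": [3.7, -0.07, -0.02], "turn": [0.28, 0, 0]}, {"translation": [4.3, -0.07, -0.02], "turn": [0.28, 0, 0]}, {"translation": [4.65, -0.07, -0.02], "turn": [0.28, 0, 0]}, {"translation": [4.75, -0.07, -0.02], "turn": [0.28, 0, 0]}, {"translation": [4.75, -0.07, -0.02], "turn": [0.28, 0, 0]}, {"translation": [4.75, -0.07, -0.02], "turn": [0.28, 0, 0]}]'

```text
time_s: 25.63
ee_pos: [0.5638, 0.0026, 0.0217]
eef_rot: [3.126, 1.569, -0.057]
force: [0.2, 0.1, 0.4]
grip_width: 0.0544
```

>>> arm_command --deltas '[{"translation": [0, 0, 0], "turn": [0, 0, 0]}, {"translation": [0, 0, 0], "turn": [0, 0, 0]}, {"translation": [0, 0, 0], "turn": [0, 0, 0]}, {"translation": [0, 0, 0], "turn": [0, 0, 0]}, {"translation": [0, 0, 0], "turn": [0, 0, 0]}, {"translation": [0, 0, 0], "turn": [0, 0, 0]}, {"translation": [-0.5, 0, 0], "turn": [0, 0, 0]}, {"translation": [-0.5, 0, 0], "turn": [0, 0, 0]}]' --gripper 30 --force 45

```text
time_s: 26.3
ee_pos: [0.5639, 0.0025, 0.0351]
eef_rot: [3.112, 1.569, -0.071]
force: [0.8, -0.2, -2.1]
grip_width: 0.0393
```

```bash
python3 hl.py l44 319 298 .021; python3 - <<'E'
from h import *
print(ctrl.get_obs()["force"],ctrl.get_obs()["grip_width"])
plan(jw(0,-.0003,.145),JD)
E
```

```text
tool [0.5639 0.0025 0.0351] px [319.4674 297.4124] [ 22  17 291]
tool [0.5638 0.0025 0.0344] px [319.5017 297.3746] [ 22  17 291]
tool [0.5634 0.0025 0.0337] px [319.488  297.3608] [ 22  17 291]
world [0.5646 0.0032 0.021 ] tool-rel [ 0.0134 -0.0007 -0.0008] jig [-0.0362 -0.1411  0.021 ] yaw -92.40660478191701
[ 0.2513 -0.5735 -2.6384] 0.0389566746304469
from [0.5631 0.0025 0.0333] trans [-4.469 -5.841 -0.304] turn [-2.398 -0.001 -0.   ]
```

View pics/l44.png

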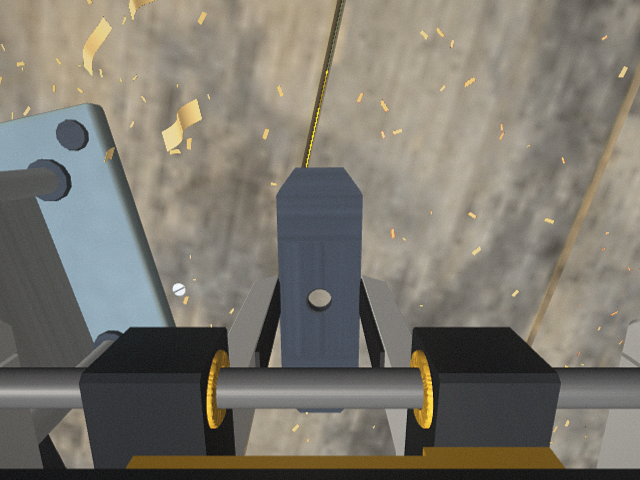

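>>> arm_command --deltas '[{"translation": [-1.0, 0, 0], "turn": [0, 0, 0]}, {"translation": [-2.4, 0, 0], "turn": [-0.1, 0, 0]}, {"translation": [-3.8, -0.5, 0], "turn": [-0.3, 0, 0]}, {"translation": [-5.0, -1.4, -0.05], "turn": [-0.7, 0, 0]}, {"translation": [-5.4, -2.6, -0.1], "turn": [-1.2, 0, 0]}, {"translation": [-5.4, -3.9, -0.15], "turn": [-1.7, 0, 0]}, {"translation": [-5.4, -5.1, -0.2], "turn": [-2.2, 0, 0]}, {"translation": [-5.2, -5.75, -0.25], "turn": [-2.4, 0, 0]}, {"translation": [-4.8, -5.84, -0.26], "turn": [-2.4, 0, 0]}, {"translation": [-4.5, -5.84, -0.26], "turn": [-2.4, 0, 0]}, {"translation": [-4.5, -5.84, -0.26], "turn": [-2.4, 0, 0]}, {"translation": [-4.5, -5.84, -0.26], "turn": [-2.4, 0, 0]}]'

```text
time_s: 27.45
ee_pos: [0.5756, 0.147, 0.1449]
eef_rot: [0.103, 1.569, -2.873]
force: [0.2, -0.3, -1.9]
grip_width: 0.0389
```

```bash
python3 - <<'E'
from h import *
print(ctrl.get_obs()["force"],ctrl.get_obs()["grip_width"])
for i in range(2): im=optics.camera("wrist")
cv2.imwrite("pics/l45.png",im[:,:,::-1])
print(wj(tool()[0]))
plan(jw(-.001,-.0003,.103),JD)
E
```

```text
[ 0.2211 -0.2583 -1.8952] 0.03893743534316661
[-0.0009 -0.0011  0.146 ]
from [0.5761 0.1472 0.146 ] trans [ 1.72  -0.032  0.003] turn [-0.015 -0.003 -0.001]
```

View pics/l45.png

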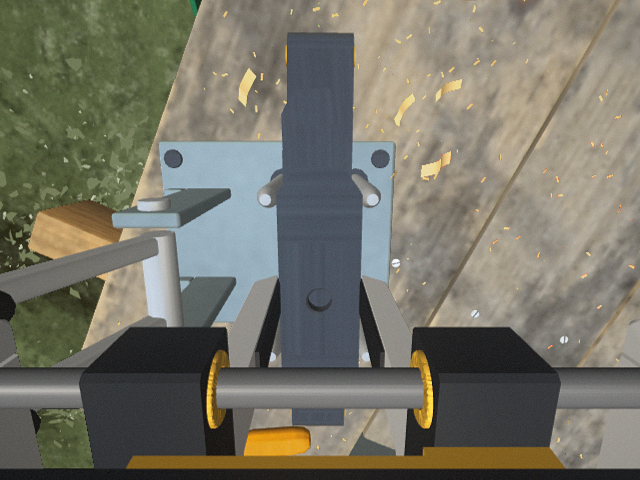

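>>> arm_command --deltas '[{"translation": [0.4, -0.03, 0], "turn": [0, 0, 0]}, {"translation": [0.7, -0.03, 0], "turn": [0, 0, 0]}, {"translation": [0.9, -0.03, 0], "turn": [0, 0, 0]}, {"translation": [1.1, -0.03, 0], "turn": [0, 0, 0]}, {"translation": [1.3, -0.03, 0], "turn": [0, 0, 0]}, {"translation": [1.5, -0.03, 0], "turn": [0, 0, 0]}, {"translation": [1.7, -0.03, 0], "turn": [0, 0, 0]}, {"translation": [1.7, -0.03, 0], "turn": [0, 0, 0]}, {"translation": [1.7, -0.03, 0], "turn": [0, 0, 0]}]'

```text
time_s: 28.3
ee_pos: [0.5757, 0.1489, 0.103]
eef_rot: [0.032, 1.571, -2.942]
force: [0.4, 0.3, -1.9]
grip_width: 0.0392
```

>>> arm_command --deltas '[{"translation": [0.03, 0, 0], "turn": [0, 0, 0]}, {"translation": [0.03, 0, 0], "turn": [0, 0, 0]}, {"translation": [0.03, 0, 0], "turn": [0, 0, 0]}, {"translation": [0.03, 0, 0], "turn": [0, 0, 0]}, {"translation": [0.03, 0, 0], "turn": [0, 0, 0]}]' --gripper 55

```text
time_s: 28.72
ee_pos: [0.5758, 0.1489, 0.1027]
eef_rot: [-3.021, 1.57, 0.288]
force: [0.3, 0.5, 1.1]
grip_width: 0.0549
```

```bash
python3 - <<'E'
from h import *
print(ctrl.get_obs()["force"],ctrl.get_obs()["grip_width"])
im=optics.camera("wrist")
cv2.imwrite("pics/l46.png",im[:,:,::-1])
print(wj(tool()[0]))
C=cal("top");optics.camera("top")
for d in models.mark_of("top_pad_hole","top")[:4]: print(d["score"],d["at"],p2w(d["at"],.01,C))
plan([.482,-.35,.14],down(np.radians(7.2-90)))
E
```

```text
[0.2927 0.4836 1.0748] 0.05491975766260901
[-0.0009  0.0007  0.1026]
0.89 [363.6, 356.3] [ 0.3019 -0.1515  0.01  ]
0.59 [447.1, 272.8] [ 0.4866 -0.3535  0.01  ]
0.38 [227.8, 238.1] [0.582  0.1563 0.01  ]
0.25 [446.3, 227.7] [ 0.5931 -0.3583  0.01  ]
from [0.5757 0.1489 0.1025] trans [-1.5   19.051  7.023] turn [ 0.479 -0.001  0.   ]
```

View pics/l46.png

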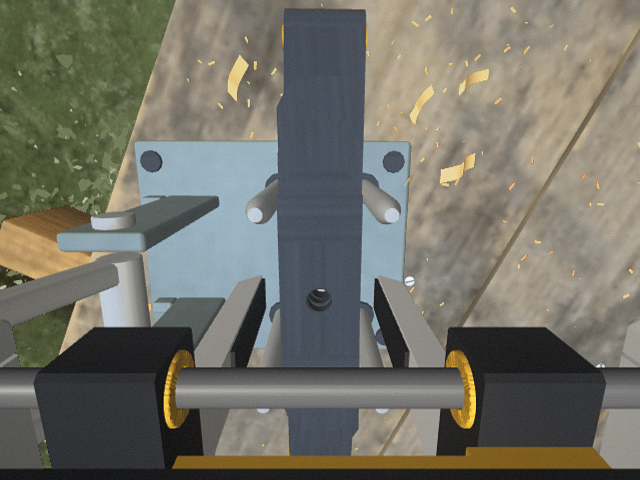

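>>> arm_command --deltas '[{"translation": [-1.5, 0, 0], "turn": [0, 0, 0]}, {"translation": [-3.0, 0, 0], "turn": [0, 0, 0]}, {"translation": [-4.3, 0.3, 0.1], "turn": [0, 0, 0]}, {"translation": [-4.8, 1.5, 0.5], "turn": [0, 0, 0]}, {"translation": [-4.8, 3.0, 1.1], "turn": [0.1, 0, 0]}, {"translation": [-4.8, 4.5, 1.7], "turn": [0.2, 0, 0]}, {"translation": [-4.6, 6.0, 2.2], "turn": [0.3, 0, 0]}, {"translation": [-4.4, 7.5, 2.8], "turn": [0.4, 0, 0]}, {"translation": [-4.0, 9.0, 3.3], "turn": [0.48, 0, 0]}, {"translation": [-3.6, 10.5, 3.9], "turn": [0.48, 0, 0]}, {"translation": [-3.2, 12.0, 4.4], "turn": [0.48, 0, 0]}, {"translation": [-2.8, 13.5, 5.0], "turn": [0.48, 0, 0]}]'

```text
time_s: 29.87
ee_pos: [0.5082, -0.2066, 0.1723]
eef_rot: [2.622, 1.57, -0.394]
force: [0.8, -0.1, -0.4]
grip_width: 0.0549
```

```bash
python3 - <<'E'
from h import *
plan([.482,-.35,.14],down(np.radians(7.2-90)))
E
```

```text
from [ 0.5082 -0.2066  0.1723] trans [1.291 5.56  1.758] turn [-0.    -0.006 -0.004]
```

>>> arm_command --deltas '[{"translation": [0.3, 1.4, 0.4], "turn": [0, 0, 0]}, {"translation": [0.6, 2.8, 0.9], "turn": [0, 0, 0]}, {"translation": [1.0, 4.2, 1.3], "turn": [0, 0, 0]}, {"translation": [1.2, 5.2, 1.6], "turn": [0, 0, 0]}, {"translation": [1.3, 5.5, 1.75], "turn": [0, 0, 0]}, {"translation": [1.3, 5.5, 1.75], "turn": [0, 0, 0]}, {"translation": [1.3, 5.5, 1.75], "turn": [0, 0, 0]}]'

```text
time_s: 30.45
ee_pos: [0.4826, -0.346, 0.14]
eef_rot: [-1.391, 1.57, 1.876]
force: [-0.4, -0.1, 0.4]
grip_width: 0.055
```

```bash
python3 look.py p1 top_pad .01
```

```text
tool [ 0.4832 -0.3454  0.1405] -82.71560689791897 grip 0.05515983276216038 F [-0.8703 -0.3319 -0.0157]
0.7 [324.0, 241.6] [ 0.4828 -0.3484  0.01  ] tool-rel [0.1305 0.0029 0.0008]
   0.63 [ 0.4832 -0.3503] [0.1117 0.0397] yaw 5.04 (326.51898193359375, 238.29782104492188) (52.65644836425781, 137.2201690673828)
   0.56 [ 0.3501 -0.1243] [0.0335 0.0101] yaw -43.58 (45.46471405029297, 357.9588317871094) (12.039640426635742, 33.949615478515625)
```

View pics/p1.png

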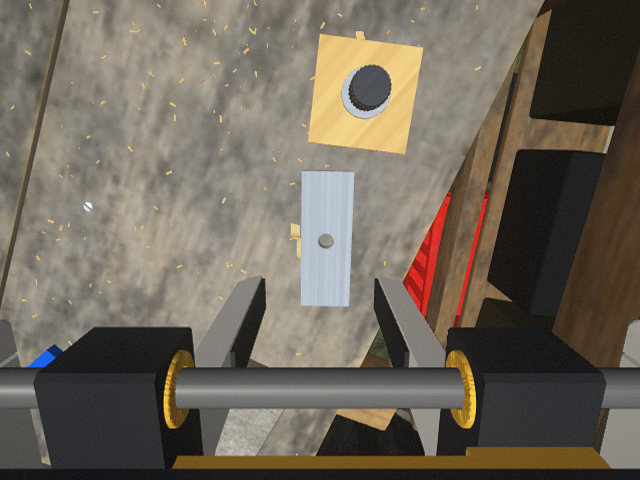

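```bash
python3 hl.py p2 326 241 .01 d
```

```text
tool [ 0.4831 -0.3457  0.1405] px [324.0077 240.8154] [ 15  14 130]
tool [ 0.483  -0.3458  0.1404] px [323.903  240.6343] [ 15  14 134]
tool [ 0.4829 -0.346   0.1403] px [323.5766 240.6861] [ 16  14 137]
world [ 0.4834 -0.3486  0.01  ] tool-rel [0.1304 0.0028 0.    ] jig [-0.1749 -0.4745  0.01  ] yaw -82.7497548661366
```

>>> arm_command --deltas '[{"translation": [0.8, 0.14, 0], "turn": [0.2, 0, 0]}, {"translation": [1.8, 0.14, 0], "turn": [0.2, 0, 0]}, {"translation": [2.8, 0.14, 0], "turn": [0.2, 0, 0]}, {"translation": [3.7, 0.14, 0], "turn": [0.2, 0, 0]}, {"translation": [4.3, 0.14, 0], "turn": [0.2, 0, 0]}, {"translation": [4.65, 0.14, 0], "turn": [0.2, 0, 0]}, {"translation": [4.73, 0.14, 0], "turn": [0.2, 0, 0]}, {"translation": [4.73, 0.14, 0], "turn": [0.2, 0, 0]}, {"translation": [4.73, 0.14, 0], "turn": [0.2, 0, 0]}]'

```text
time_s: 31.6
ee_pos: [0.4835, -0.3504, 0.0228]
eef_rot: [2.367, 1.569, -0.666]
force: [-0.0, 0.1, -0.7]
grip_width: 0.0552
```

>>> arm_command --deltas '[{"translation": [0, 0, 0], "turn": [0, 0, 0]}, {"translation": [0, 0, 0], "turn": [0, 0, 0]}, {"translation": [0, 0, 0], "turn": [0, 0, 0]}, {"translation": [0, 0, 0], "turn": [0, 0, 0]}, {"translation": [0, 0, 0], "turn": [0, 0, 0]}, {"translation": [0, 0, 0], "turn": [0, 0, 0]}, {"translation": [-0.5, 0, 0], "turn": [0, 0, 0]}, {"translation": [-0.5, 0, 0], "turn": [0, 0, 0]}]' --gripper 30 --force 45

```text
time_s: 32.27
ee_pos: [0.4835, -0.3505, 0.0361]
eef_rot: [2.365, 1.569, -0.668]
force: [0.3, -0.2, -2.4]
grip_width: 0.0394
```

```bash
python3 hl.py p4 319 298 .023 d; python3 - <<'E'
from h import *
print(ctrl.get_obs()["force"],ctrl.get_obs()["grip_width"])
plan(jw(0,-.0003,.155),JD)
E
```

```text
tool [ 0.4835 -0.3505  0.0361] px [319.6481 298.8911] [ 29  29 395]
tool [ 0.4833 -0.3504  0.0353] px [323.1479 294.9105] [ 29  29 257]
tool [ 0.4831 -0.3502  0.0347] px [319.2641 298.7873] [ 29  29 409]
world [ 0.4846 -0.3502  0.023 ] tool-rel [ 0.0124 -0.0001 -0.0013] jig [-0.1739 -0.4763  0.023 ] yaw -83.80782729036777
[-1.0342  0.6363 -3.4486] 0.03914926700563253
from [ 0.4829 -0.35    0.0342] trans [ -4.831 -19.403  -5.886] turn [-0.678  0.001  0.001]
```

View pics/p4.png

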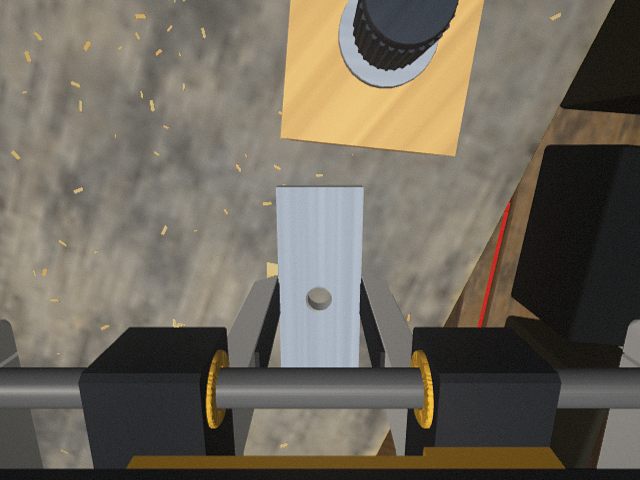

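>>> arm_command --deltas '[{"translation": [-1.2, 0, 0], "turn": [0, 0, 0]}, {"translation": [-2.7, 0, 0], "turn": [0, 0, 0]}, {"translation": [-4.1, -0.5, -0.15], "turn": [0, 0, 0]}, {"translation": [-5.2, -1.6, -0.5], "turn": [-0.05, 0, 0]}, {"translation": [-5.6, -3.0, -0.9], "turn": [-0.1, 0, 0]}, {"translation": [-5.6, -4.5, -1.35], "turn": [-0.15, 0, 0]}, {"translation": [-5.6, -6.0, -1.8], "turn": [-0.2, 0, 0]}, {"translation": [-5.6, -7.5, -2.3], "turn": [-0.25, 0, 0]}, {"translation": [-5.6, -9.0, -2.7], "turn": [-0.3, 0, 0]}, {"translation": [-5.6, -10.5, -3.2], "turn": [-0.35, 0, 0]}, {"translation": [-5.6, -12.0, -3.6], "turn": [-0.4, 0, 0]}, {"translation": [-5.6, -13.5, -4.1], "turn": [-0.5, 0, 0]}]'

```text
time_s: 33.42
ee_pos: [0.5481, -0.0016, 0.1739]
eef_rot: [-0.184, 1.57, 3.109]
force: [0.9, -0.8, -3.9]
grip_width: 0.0391
```

```bash
python3 - <<'E'
from h import *
print(ctrl.get_obs()["force"],ctrl.get_obs()["grip_width"])
plan(jw(-.001,-.0003,.155),JD)
E
```

```text
[ 0.9054 -0.8086 -3.9186] 0.03905811710743623
from [ 0.5481 -0.0016  0.1739] trans [ 0.755 -5.744 -2.005] turn [-0.177  0.008  0.001]
```

>>> arm_command --deltas '[{"translation": [0, -1.4, -0.5], "turn": [-0.1, 0, 0]}, {"translation": [0, -2.8, -1.0], "turn": [-0.18, 0, 0]}, {"translation": [0, -4.1, -1.4], "turn": [-0.18, 0, 0]}, {"translation": [0, -5.1, -1.8], "turn": [-0.18, 0, 0]}, {"translation": [0.2, -5.6, -1.95], "turn": [-0.18, 0, 0]}, {"translation": [0.5, -5.75, -2.0], "turn": [-0.18, 0, 0]}, {"translation": [0.7, -5.75, -2.0], "turn": [-0.18, 0, 0]}, {"translation": [0.7, -5.75, -2.0], "turn": [-0.18, 0, 0]}, {"translation": [0.7, -5.75, -2.0], "turn": [-0.18, 0, 0]}]'

```text
time_s: 34.17
ee_pos: [0.5759, 0.1447, 0.1562]
eef_rot: [0.179, 1.57, -2.796]
force: [0.3, 0.3, -4.0]
grip_width: 0.039
```

```bash
python3 - <<'E'
from h import *
print(ctrl.get_obs()["force"],ctrl.get_obs()["grip_width"])
for i in range(3): im=optics.camera("wrist")
cv2.imwrite("pics/p5.png",im[:,:,::-1])
print(wj(tool()[0]))
plan(jw(-.001,-.0003,.112),JD)
E
```

```text
[ 0.2989  0.2556 -4.0196] 0.03903321901068663
[-0.001  -0.0031  0.1571]
from [0.5763 0.1452 0.1571] trans [ 1.803 -0.111  0.002] turn [-0.012 -0.006 -0.   ]
```

View pics/p5.png

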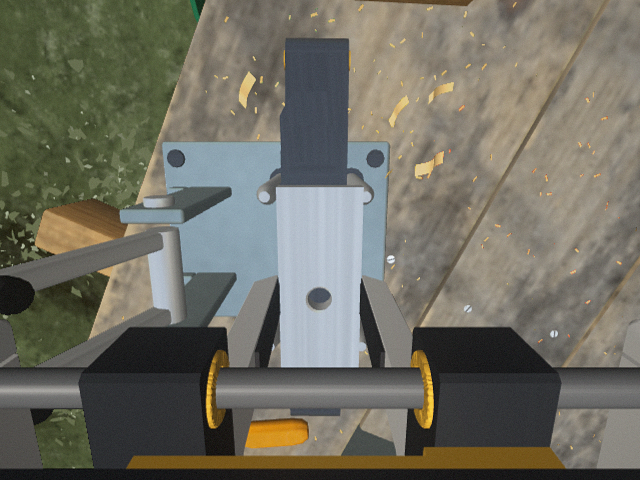

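>>> arm_command --deltas '[{"translation": [0.3, -0.08, 0], "turn": [0, 0, 0]}, {"translation": [0.6, -0.1, 0], "turn": [0, 0, 0]}, {"translation": [0.8, -0.1, 0], "turn": [0, 0, 0]}, {"translation": [1.0, -0.1, 0], "turn": [0, 0, 0]}, {"translation": [1.2, -0.1, 0], "turn": [0, 0, 0]}, {"translation": [1.4, -0.1, 0], "turn": [0, 0, 0]}, {"translation": [1.6, -0.1, 0], "turn": [0, 0, 0]}, {"translation": [1.8, -0.1, 0], "turn": [0, 0, 0]}, {"translation": [1.8, -0.1, 0], "turn": [0, 0, 0]}, {"translation": [1.8, -0.1, 0], "turn": [0, 0, 0]}]'

```text
time_s: 35.15
ee_pos: [0.5757, 0.1486, 0.1115]
eef_rot: [-0.138, 1.57, -3.112]
force: [0.2, 1.1, -2.9]
grip_width: 0.0394
```

```bash
python3 - <<'E'
from h import *
print(ctrl.get_obs()["force"],ctrl.get_obs()["grip_width"])
for i in range(1): im=optics.camera("wrist")
cv2.imwrite("pics/p6.png",im[:,:,::-1])
print(wj(tool()[0]))
E
```

```text
[ 0.1655  1.1156 -2.8639] 0.03937277364029617
[-0.001   0.0004  0.1117]
```

View pics/p6.png

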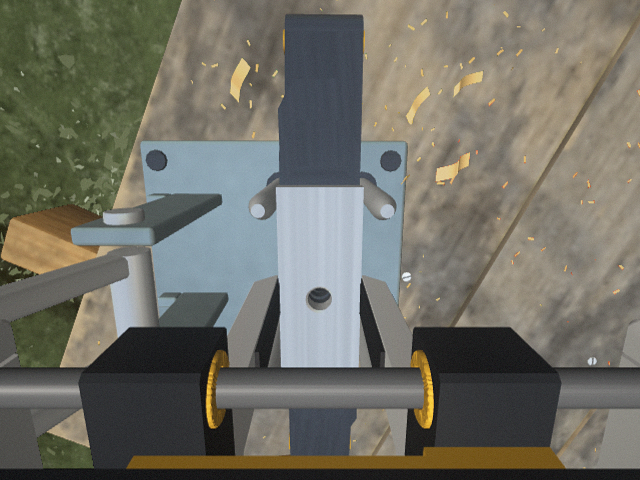

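>>> arm_command --deltas '[{"translation": [0.03, 0, 0], "turn": [0, 0, 0]}, {"translation": [0.03, 0, 0], "turn": [0, 0, 0]}, {"translation": [0.03, 0, 0], "turn": [0, 0, 0]}, {"translation": [0.03, 0, 0], "turn": [0, 0, 0]}, {"translation": [0.03, 0, 0], "turn": [0, 0, 0]}, {"translation": [-0.5, 0, 0], "turn": [0, 0, 0]}, {"translation": [-1.5, 0, 0], "turn": [0, 0, 0]}, {"translation": [-2.5, 0, 0], "turn": [0, 0, 0]}, {"translation": [-3.5, 0, 0], "turn": [0, 0, 0]}, {"translation": [-4.0, 0, 0], "turn": [0, 0, 0]}, {"translation": [-4.0, 0, 0], "turn": [0, 0, 0]}, {"translation": [-4.0, 0, 0], "turn": [0, 0, 0]}]' --gripper 55

```text
time_s: 36.2
ee_pos: [0.5757, 0.1486, 0.2116]
eef_rot: [3.104, 1.57, 0.13]
force: [0.7, -0.3, -0.3]
grip_width: 0.055
```

```bash
python3 look.py p7 top_pad .098; python3 hl.py p8 320 250 .098 d; python3 -c "
import cv2
a=cv2.imread('pics/p8.png'); cv2.imwrite('pics/p8c.png',cv2.resize(a[60:360,200:440],None,fx=2.4,fy=2,interpolation=cv2.INTER_CUBIC)[:600])"
```

```text
tool [0.5753 0.1485 0.2102] -80.40620574831682 grip 0.054955377749952024 F [-0.742  -0.5788 -0.5798]
0.73 [317.4, 247.6] [0.574  0.1505 0.098 ] tool-rel [ 0.1122 -0.0022  0.0007]
   0.62 [0.5762 0.1493] [0.0388 0.1097] yaw 10.63 (319.5, 241.5) (143.0, 55.0)
tool [0.5754 0.1485 0.2105] px [318.5724 246.3172] [ 16  13 145]
tool [0.5755 0.1486 0.2107] px [318.4895 246.3427] [ 16  13 143]
tool [0.5756 0.1486 0.211 ] px [318.6    246.4621] [ 16  13 145]
world [0.5752 0.1498 0.098 ] tool-rel [ 0.1127 -0.0013 -0.0001] jig [-0.0013  0.0017  0.098 ] yaw -80.40686922330525
```

View pics/p7.png

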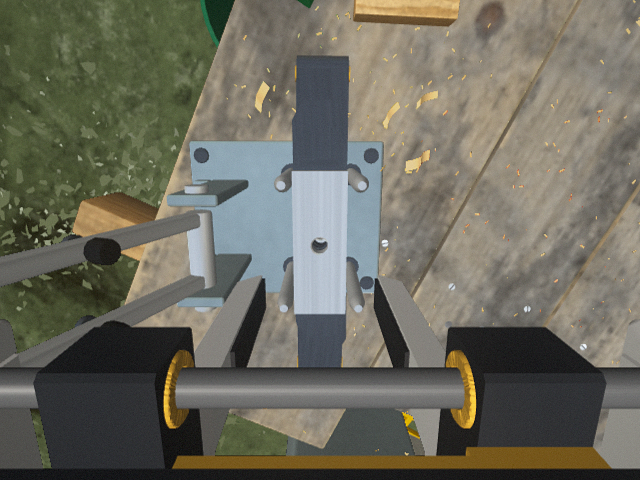

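View pics/p8c.png

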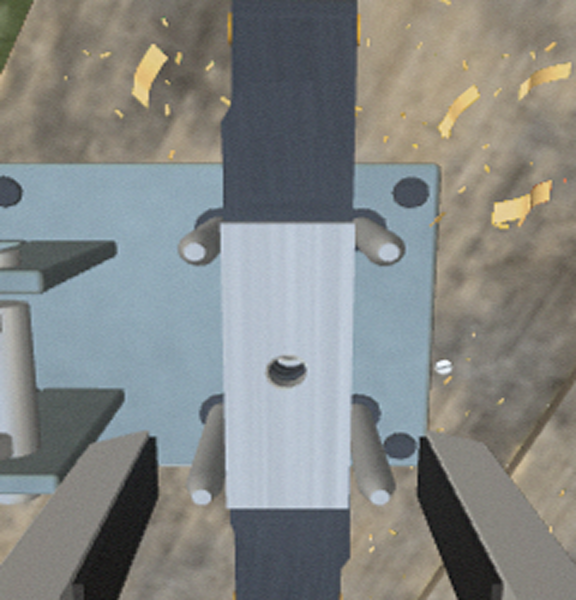

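```bash
python3 - <<'E'
from h import *
plan([.583,-.357,.23],JD)
E
```

```text
from [0.5756 0.1486 0.2112] trans [-0.75  19.989  3.08 ] turn [ 0.002  0.009 -0.   ]
```

>>> arm_command --deltas '[{"translation": [-0.7, 0.8, 0.1], "turn": [0, 0, 0]}, {"translation": [-0.75, 2.3, 0.35], "turn": [0, 0, 0]}, {"translation": [-0.75, 3.9, 0.6], "turn": [0, 0, 0]}, {"translation": [-0.75, 5.5, 0.85], "turn": [0, 0, 0]}, {"translation": [-0.75, 7.1, 1.1], "turn": [0, 0, 0]}, {"translation": [-0.75, 8.7, 1.35], "turn": [0, 0, 0]}, {"translation": [-0.75, 10.3, 1.6], "turn": [0, 0, 0]}, {"translation": [-0.75, 11.9, 1.8], "turn": [0, 0, 0]}, {"translation": [-0.75, 13.5, 2.1], "turn": [0, 0, 0]}, {"translation": [-0.75, 15.1, 2.3], "turn": [0, 0, 0]}, {"translation": [-0.75, 16.7, 2.6], "turn": [0, 0, 0]}, {"translation": [-0.75, 18.0, 2.8], "turn": [0, 0, 0]}]'

```text
time_s: 37.6
ee_pos: [0.581, -0.3096, 0.2301]
eef_rot: [0.099, 1.571, -2.876]
force: [0.7, 0.2, 0.6]
grip_width: 0.0547
```

```bash
python3 - <<'E'
from h import *
for i in range(2): optics.camera("wrist")
plan([.583,-.357,.23],JD)
E
```

```text
from [ 0.5806 -0.3113  0.2293] trans [-0.027  1.82   0.203] turn [-0.051  0.012  0.001]
```

>>> arm_command --deltas '[{"translation": [0, 1.0, 0.1], "turn": [0, 0, 0]}, {"translation": [0, 1.7, 0.2], "turn": [0, 0, 0]}, {"translation": [0, 1.8, 0.2], "turn": [0, 0, 0]}, {"translation": [0, 1.8, 0.2], "turn": [0, 0, 0]}, {"translation": [0, 1.8, 0.2], "turn": [0, 0, 0]}]'

```text
time_s: 38.12
ee_pos: [0.5845, -0.351, 0.2302]
eef_rot: [-1.194, 1.57, 2.116]
force: [0.2, 0.5, -0.3]
grip_width: 0.0552
```

```bash
python3 - <<'E'
from h import *
for i in range(3):
    C=cal("wrist");p,r=tool();im=optics.camera("wrist")
cv2.imwrite("pics/q1.png",im[:,:,::-1]); print(p,np.degrees(yawof(r)))
import pickle; pickle.dump((C,p,r.as_quat()),open("q1.pkl","wb"))
cv2.imwrite("pics/q1c.png",cv2.resize(im[150:330,230:410],None,fx=3,fy=3,interpolation=cv2.INTER_CUBIC)[:,:,::-1])
for t in ("pin_collar","pin_block","centre_pin"):
    for d in models.mark_of(t,"wrist")[:2]: print(t,d["score"],d["at"],p2w(d["at"],.084,C))
E
```

```text
[ 0.5846 -0.3508  0.2306] -80.3425135919222
pin_collar 0.98 [325.3, 232.7] [ 0.588  -0.3544  0.084 ]
pin_block 0.57 [324.1, 215.2] [ 0.6023 -0.3509  0.084 ]
centre_pin 0.76 [326.9, 218.8] [ 0.5998 -0.3537  0.084 ]
```

View pics/q1c.png

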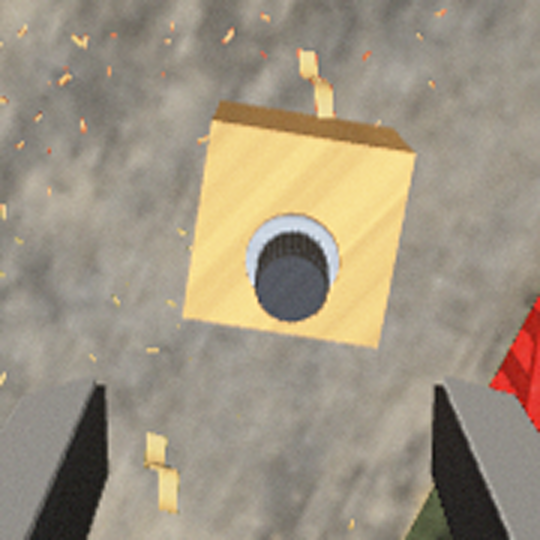

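```bash
python3 - <<'E'
from h import *
import pickle
C,p,q=pickle.load(open("q1.pkl","rb")); r=R.from_quat(q)
for px,z in (((327,245),.116),((327.4,236.2),.088)):
    w=p2w(px,z,C); print(w,r.inv().apply(w-p))
print(tool()[0])
E
```

```text
[ 0.5861 -0.3556  0.116 ] [ 0.1146  0.005  -0.0007]
[ 0.5863 -0.3564  0.088 ] [ 0.1426  0.0059 -0.0007]
[ 0.5845 -0.3514  0.2307]
```

>>> arm_command --deltas '[{"translation": [0.8, 0.25, -0.03], "turn": [0, 0, 0]}, {"translation": [1.8, 0.25, -0.03], "turn": [0, 0, 0]}, {"translation": [2.8, 0.25, -0.03], "turn": [0, 0, 0]}, {"translation": [3.7, 0.25, -0.03], "turn": [0, 0, 0]}, {"translation": [4.3, 0.25, -0.03], "turn": [0, 0, 0]}, {"translation": [4.6, 0.25, -0.03], "turn": [0, 0, 0]}, {"translation": [4.7, 0.25, -0.03], "turn": [0, 0, 0]}, {"translation": [4.7, 0.25, -0.03], "turn": [0, 0, 0]}, {"translation": [4.7, 0.25, -0.03], "turn": [0, 0, 0]}]' --gripper 45

```text
time_s: 39.17
ee_pos: [0.5865, -0.3582, 0.1142]
eef_rot: [2.377, 1.569, -0.597]
force: [-0.1, 0.2, -0.4]
grip_width: 0.0451
```

```bash
python3 - <<'E'
from h import *
C=cal("wrist");p,r=tool();im=optics.camera("wrist")
cv2.imwrite("pics/q2.png",im[:,:,::-1]); print(p,np.degrees(yawof(r)),ctrl.get_obs()["force"])
E
```

```text
[ 0.5865 -0.3582  0.1142] -80.39989816428255 [-0.6557 -0.481   0.3334]
```

View pics/q2.png

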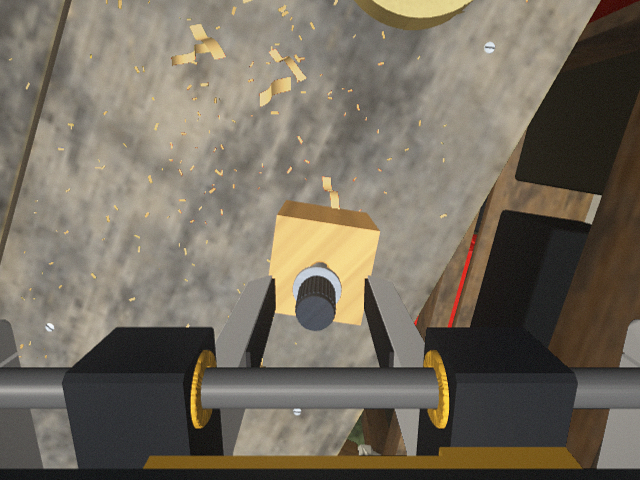

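>>> arm_command --deltas '[{"translation": [0.06, -0.05, 0], "turn": [0, 0, 0]}, {"translation": [0.06, -0.05, 0], "turn": [0, 0, 0]}, {"translation": [0.06, -0.05, 0], "turn": [0, 0, 0]}]'

```text
time_s: 39.47
ee_pos: [0.5859, -0.3567, 0.1118]
eef_rot: [2.38, 1.57, -0.594]
force: [0.6, 0.3, 0.4]
grip_width: 0.0448
```

>>> arm_command --deltas '[{"translation": [0, 0, 0], "turn": [0, 0, 0]}, {"translation": [0, 0, 0], "turn": [0, 0, 0]}, {"translation": [0, 0, 0], "turn": [0, 0, 0]}, {"translation": [0, 0, 0], "turn": [0, 0, 0]}, {"translation": [0, 0, 0], "turn": [0, 0, 0]}, {"translation": [0, 0, 0], "turn": [0, 0, 0]}, {"translation": [0, 0, 0], "turn": [0, 0, 0]}, {"translation": [0, 0, 0], "turn": [0, 0, 0]}]' --gripper 8 --force 45

```text
time_s: 40.13
ee_pos: [0.5859, -0.3568, 0.1114]
eef_rot: [2.08, 1.571, -0.894]
force: [-0.2, -0.6, -1.4]
grip_width: 0.017
```

```bash
python3 - <<'E'
from h import *
for i in range(2): C=cal("wrist");p,r=tool();im=optics.camera("wrist")
cv2.imwrite("pics/q3.png",im[:,:,::-1]); print(p,np.degrees(yawof(r)),ctrl.get_obs()["force"],ctrl.get_obs()["grip_width"])
E
```

```text
[ 0.5859 -0.3569  0.1114] -80.40700542014415 [ 1.1734  0.4265 -0.5051] 0.017511298394250984
```

View pics/q3.png

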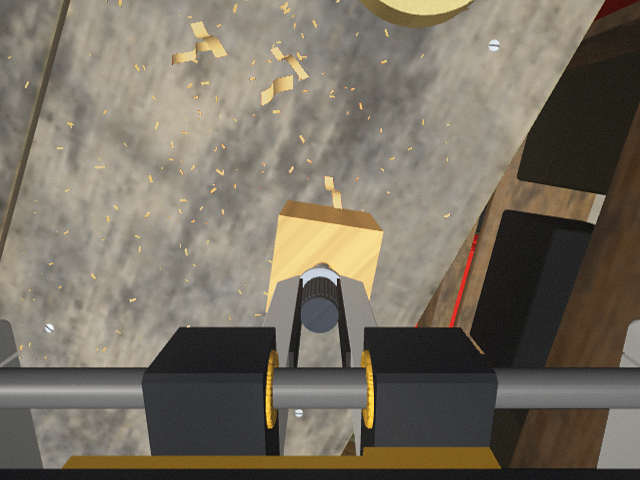

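>>> arm_command --deltas '[{"translation": [-0.4, 0, 0], "turn": [0, 0, 0]}, {"translation": [-1.0, 0, 0], "turn": [0, 0, 0]}, {"translation": [-1.8, 0, 0], "turn": [0, 0, 0]}, {"translation": [-2.8, 0, 0], "turn": [0, 0, 0]}, {"translation": [-3.8, 0, 0], "turn": [0, 0, 0]}, {"translation": [-4.6, 0, 0], "turn": [0, 0, 0]}, {"translation": [-5.1, 0, 0], "turn": [0, 0, 0]}, {"translation": [-5.1, 0, 0], "turn": [0, 0, 0]}, {"translation": [-5.1, 0, 0], "turn": [0, 0, 0]}]'

```text
time_s: 40.98
ee_pos: [0.5858, -0.3567, 0.2387]
eef_rot: [-1.153, 1.571, 2.156]
force: [0.5, 0.9, -1.5]
grip_width: 0.0171
```

```bash
python3 - <<'E'
from h import *
for i in range(2): C=cal("wrist");p,r=tool();im=optics.camera("wrist")
cv2.imwrite("pics/q4.png",im[:,:,::-1]); print(p,np.degrees(yawof(r)),ctrl.get_obs()["force"],ctrl.get_obs()["grip_width"])
plan(jw(0,-.0003,.235),JD)
E
```

```text
[ 0.5856 -0.3565  0.2376] -80.40119868726708 [-0.1071 -0.924  -1.2458] 0.01727946433328116
from [ 0.5855 -0.3565  0.2371] trans [  0.116 -19.959  -3.023] turn [0.002 0.021 0.021]
```

View pics/q4.png

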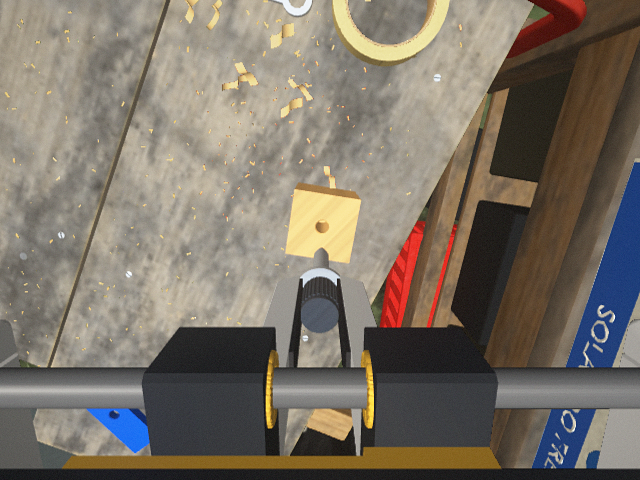

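>>> arm_command --deltas '[{"translation": [0, -0.6, -0.1], "turn": [0, 0, 0]}, {"translation": [0, -1.8, -0.25], "turn": [0, 0, 0]}, {"translation": [0, -3.3, -0.5], "turn": [0, 0, 0]}, {"translation": [0, -4.8, -0.7], "turn": [0, 0, 0]}, {"translation": [0, -6.3, -0.95], "turn": [0, 0, 0]}, {"translation": [0, -7.8, -1.2], "turn": [0, 0, 0]}, {"translation": [0, -9.3, -1.4], "turn": [0, 0, 0]}, {"translation": [0, -10.8, -1.6], "turn": [0, 0, 0]}, {"translation": [0, -12.3, -1.85], "turn": [0, 0, 0]}, {"translation": [0, -13.8, -2.1], "turn": [0, 0, 0]}, {"translation": [0, -15.3, -2.3], "turn": [0, 0, 0]}, {"translation": [0, -16.5, -2.5], "turn": [0, 0, 0]}]'

```text
time_s: 42.08
ee_pos: [0.5778, 0.0629, 0.2376]
eef_rot: [-0.241, 1.569, 3.069]
force: [-0.1, -0.3, -1.4]
grip_width: 0.0174
```

```bash
python3 - <<'E'
from h import *
for i in range(2): optics.camera("wrist")
print(ctrl.get_obs()["grip_width"])
plan(jw(0,-.0003,.235),JD)
E
```

```text
0.01682990530742774
from [0.578  0.0643 0.2376] trans [ 0.105 -3.31  -0.529] turn [0.052 0.024 0.01 ]
```

>>> arm_command --deltas '[{"translation": [0, -1.0, -0.15], "turn": [0, 0, 0]}, {"translation": [0, -2.2, -0.35], "turn": [0, 0, 0]}, {"translation": [0, -3.0, -0.5], "turn": [0, 0, 0]}, {"translation": [0, -3.3, -0.53], "turn": [0, 0, 0]}, {"translation": [0.1, -3.3, -0.53], "turn": [0, 0, 0]}, {"translation": [0.1, -3.3, -0.53], "turn": [0, 0, 0]}, {"translation": [0.1, -3.3, -0.53], "turn": [0, 0, 0]}]'

```text
time_s: 42.77
ee_pos: [0.578, 0.1426, 0.2358]
eef_rot: [0.257, 1.57, -2.718]
force: [0.3, 0.7, -1.6]
grip_width: 0.0171
```

```bash
cat > pinlook.py <<'E'
from h import *
import sys
for i in range(3): C=cal("wrist");p,r=tool();im=optics.camera("wrist")
n=sys.argv[1]
cv2.imwrite(f"pics/{n}.png",im[:,:,::-1])
cv2.imwrite(f"pics/{n}c.png",cv2.resize(im[150:350,240:400],None,fx=3,fy=3,interpolation=cv2.INTER_CUBIC)[:,:,::-1])
print(wj(p),np.degrees(yawof(r)),ctrl.get_obs()["force"],ctrl.get_obs()["grip_width"])
tip=p+r.apply([.0994,0,0]); print("tip",wj(tip),"px tip",w2p(tip,C), "seat-axis top px",w2p(jw(0,0,.098),C))
E
python3 pinlook.py q5
```

```text
[ 0.0004 -0.0059  0.2363] -80.48519153219496 [-0.6287 -0.0457 -1.8159] 0.01728989267574616
tip [ 0.0004 -0.0059  0.1369] px tip [[320.3874 251.3991]] seat-axis top px [[313.0491 238.7491]]
```

View pics/q5c.png

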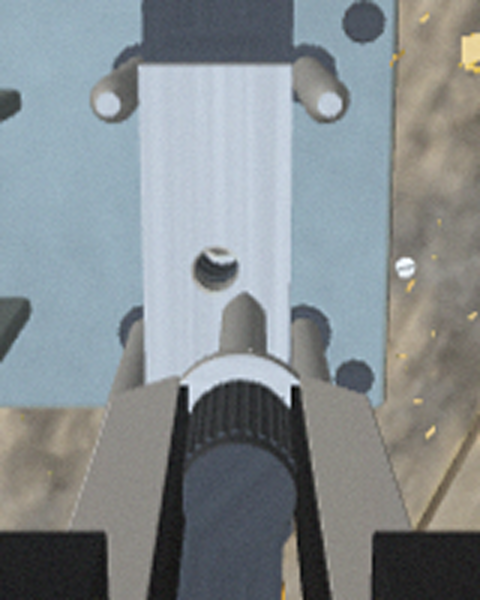

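```bash
python3 - <<'E'
from h import *
C=cal("wrist");p,r=tool()
print(wj(p)); a=p2w((312,239.8),.098,C); b=p2w((322,250),.1369,C); print(wj(a),wj(b), r.inv().apply(a-b)/.025)
E
```

```text
[ 0.0004 -0.0057  0.2364]
[-0.0008  0.001   0.098 ] [ 0.0014 -0.0068  0.1369] [ 1.556  -0.3149  0.091 ]
```

>>> arm_command --deltas '[{"translation": [0, -0.2, 0.05], "turn": [0, 0, 0]}, {"translation": [0.4, -0.31, 0.09], "turn": [0, 0, 0]}, {"translation": [0.9, -0.31, 0.09], "turn": [0, 0, 0]}, {"translation": [1.25, -0.31, 0.09], "turn": [0, 0, 0]}, {"translation": [1.25, -0.31, 0.09], "turn": [0, 0, 0]}, {"translation": [1.25, -0.31, 0.09], "turn": [0, 0, 0]}]'

```text
time_s: 43.42
ee_pos: [0.5743, 0.1512, 0.2047]
eef_rot: [0.039, 1.57, -2.936]
force: [0.5, -0.4, -0.8]
grip_width: 0.0171
```

```bash
python3 pinlook.py q6
```

```text
[-0.0016  0.0031  0.2057] -80.40858030419822 [ 0.414  -0.065  -0.9601] 0.01709592122306212
tip [-0.0015  0.0031  0.1063] px tip [[320.3987 251.4154]] seat-axis top px [[324.6544 246.3576]]
```

View pics/q6c.png

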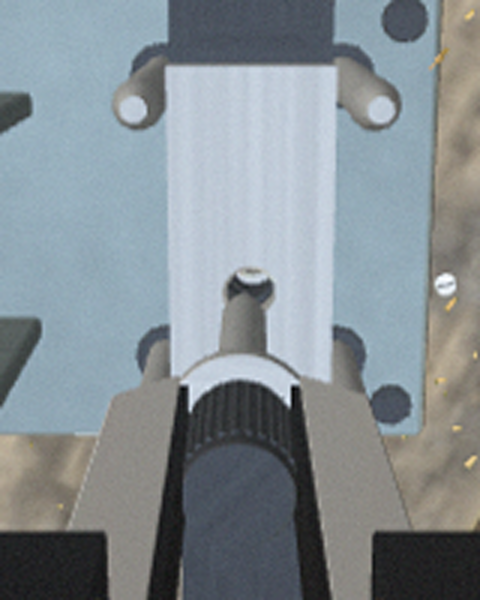

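```bash
python3 - <<'E'
from h import *
C=cal("wrist");p,r=tool()
print(wj(p)); a=p2w((323.3,245.7),.098,C); b=p2w((322,250),.1063,C); print(wj(a),wj(b), r.inv().apply(a-b)/.025)
E
```

```text
[-0.0015  0.0031  0.2058]
[0.0005 0.001  0.098 ] [-0.0004  0.002   0.1063] [ 0.332   0.04   -0.0377]
```

>>> arm_command --deltas '[{"translation": [0.1, 0.04, -0.04], "turn": [0, 0, 0]}, {"translation": [0.25, 0.04, -0.04], "turn": [0, 0, 0]}, {"translation": [0.4, 0.04, -0.04], "turn": [0, 0, 0]}, {"translation": [0.57, 0.04, -0.04], "turn": [0, 0, 0]}, {"translation": [0.57, 0.04, -0.04], "turn": [0, 0, 0]}]'

```text
time_s: 43.98
ee_pos: [0.5753, 0.1503, 0.1897]
eef_rot: [0.025, 1.569, -2.949]
force: [0.5, -0.5, -0.8]
grip_width: 0.017
```

```bash
python3 pinlook.py q7
```

```text
[-0.0009  0.0021  0.1907] -80.40375100695415 [-0.2364 -0.2607 -0.5906] 0.016631714396650062
tip [-0.0009  0.0021  0.0913] px tip [[320.3781 251.4167]] seat-axis top px [[323.4675 252.8108]]
```

View pics/q7c.png

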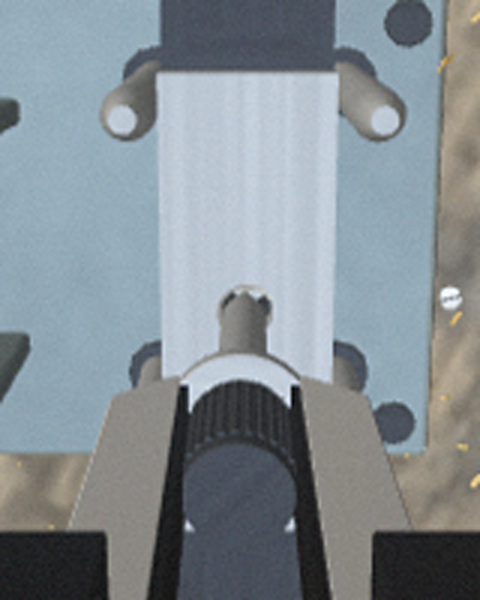

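>>> arm_command --deltas '[{"translation": [0.1, 0, 0], "turn": [0, 0, 0]}, {"translation": [0.2, 0, 0], "turn": [0, 0, 0]}, {"translation": [0.3, 0, 0], "turn": [0, 0, 0]}, {"translation": [0.4, 0, 0], "turn": [0, 0, 0]}, {"translation": [0.5, 0, 0], "turn": [0, 0, 0]}, {"translation": [0.6, 0, 0], "turn": [0, 0, 0]}]'

```text
time_s: 44.63
ee_pos: [0.5756, 0.1503, 0.1756]
eef_rot: [-0.052, 1.57, -3.026]
force: [-1.4, 0.1, 0.9]
grip_width: 0.017
```

```bash
python3 pinlook.py q8
```

```text
[-0.001   0.0021  0.1754] -80.40652672921357 [-1.7021 -0.7754 -0.9218] 0.01733934507361244
tip [-0.0011  0.0021  0.076 ] px tip [[320.3859 251.3969]] seat-axis top px [[323.6917 258.9442]]
```

View pics/q8c.png

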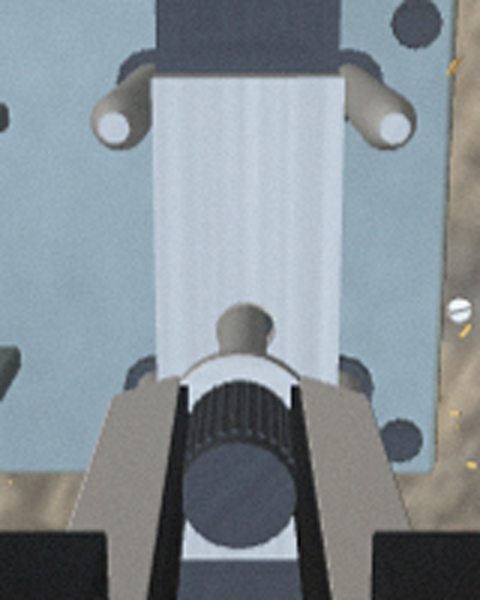

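>>> arm_command --deltas '[{"translation": [0.1, 0, 0.02], "turn": [0, 0, 0]}, {"translation": [0.2, 0, 0.03], "turn": [0, 0, 0]}, {"translation": [0.3, 0, 0.03], "turn": [0, 0, 0]}, {"translation": [0.4, 0, 0.03], "turn": [0, 0, 0]}, {"translation": [0.5, 0, 0.03], "turn": [0, 0, 0]}, {"translation": [0.6, 0, 0.03], "turn": [0, 0, 0]}]'

```text
time_s: 45.28
ee_pos: [0.5749, 0.1502, 0.1606]
eef_rot: [0.194, 1.571, -2.78]
force: [-1.5, -0.8, -0.5]
grip_width: 0.0169
```

```bash
python3 - <<'E'
from h import *
for i in range(1): optics.camera("wrist")
o=ctrl.get_obs();print(wj(o["ee_pos"]),o["force"],o["moment"],o["grip_width"])
E
```

```text
[-0.0017  0.0021  0.1601] [-1.4296 -0.3609 -0.5632] [-0.1357  0.1789  0.0236] 0.016842130242801446
```

Going easily (about 1.5 N side force); carry on down.

>>> arm_command --deltas '[{"translation": [0.15, 0, 0], "turn": [0, 0, 0]}, {"translation": [0.3, 0, 0], "turn": [0, 0, 0]}, {"translation": [0.45, 0, 0], "turn": [0, 0, 0]}, {"translation": [0.6, 0, 0], "turn": [0, 0, 0]}, {"translation": [0.75, 0, 0], "turn": [0, 0, 0]}, {"translation": [0.9, 0, 0], "turn": [0, 0, 0]}, {"translation": [1.0, 0, 0], "turn": [0, 0, 0]}]'

```text
time_s: 45.92
ee_pos: [0.5751, 0.15, 0.1357]
eef_rot: [2.153, 1.57, -0.821]
force: [-0.5, -4.9, 4.6]
grip_width: 0.017
```

```bash
python3 pinlook.py q9
```

```text
[-0.0017  0.0019  0.1354] -80.40830071457783 [ 1.1549 -4.6979 -3.2975] 0.017004902799046897
tip [-0.0017  0.0019  0.036 ] px tip [[320.3529 251.4096]] seat-axis top px [[324.0212 279.2135]]
```

View pics/q9.png

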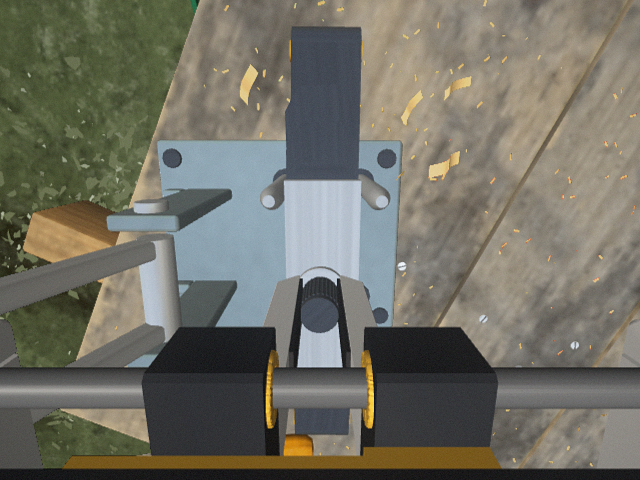

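>>> arm_command --deltas '[{"translation": [0.1, 0.04, 0], "turn": [0, 0, 0]}, {"translation": [0.2, 0.05, 0], "turn": [0, 0, 0]}, {"translation": [0.3, 0.05, 0], "turn": [0, 0, 0]}, {"translation": [0.38, 0.05, 0], "turn": [0, 0, 0]}, {"translation": [0.42, 0.05, 0], "turn": [0, 0, 0]}, {"translation": [0.42, 0.05, 0], "turn": [0, 0, 0]}]'

```text
time_s: 46.57
ee_pos: [0.5753, 0.1493, 0.1258]
eef_rot: [-2.622, 1.57, 0.687]
force: [-1.4, -0.4, 5.3]
grip_width: 0.017
```

```bash
python3 pinlook.py q10
```

```text
[-0.0014  0.0011  0.1258] -80.3984512057832 [-1.0594 -0.2806  4.9411] 0.017048947583916722
tip [-0.0013  0.0011  0.0264] px tip [[320.3722 251.392 ]] seat-axis top px [[322.7731 286.0546]]
```

View pics/q10c.png

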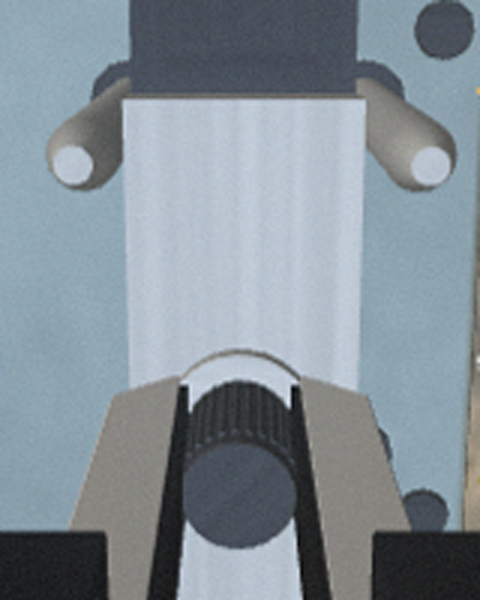

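>>> arm_command --deltas '[{"translation": [0.04, 0, 0], "turn": [0, 0, 0]}, {"translation": [0.08, 0, 0], "turn": [0, 0, 0]}, {"translation": [0.08, 0, 0], "turn": [0, 0, 0]}]'

```text
time_s: 46.97
ee_pos: [0.5756, 0.1493, 0.1255]
eef_rot: [-2.981, 1.569, 0.328]
force: [-7.5, -2.2, 20.3]
grip_width: 0.0167
```

```bash
python3 - <<'E'
from h import *
o=ctrl.get_obs();print(wj(o["ee_pos"]),o["force"],o["moment"],o["grip_width"])
E
```

```text
[-0.001   0.0011  0.1255] [-7.4964 -2.2337 20.304 ] [-0.3388  1.5901 -0.0209] 0.0167398687901796
```

>>> arm_command --deltas '[{"translation": [0, 0, 0], "turn": [0, 0, 0]}, {"translation": [0, 0, 0], "turn": [0, 0, 0]}, {"translation": [-0.1, 0, 0], "turn": [0, 0, 0]}, {"translation": [-0.1, 0, 0], "turn": [0, 0, 0]}, {"translation": [-0.5, 0, 0], "turn": [0, 0, 0]}, {"translation": [-1.5, 0, 0], "turn": [0, 0, 0]}, {"translation": [-2.5, 0, 0], "turn": [0, 0, 0]}, {"translation": [-3.5, 0, 0], "turn": [0, 0, 0]}, {"translation": [-4.3, 0, 0], "turn": [0, 0, 0]}, {"translation": [-4.3, 0, 0], "turn": [0, 0, 0]}, {"translation": [-4.3, 0, 0], "turn": [0, 0, 0]}]' --gripper 45

```text
time_s: 47.88
ee_pos: [0.5754, 0.1491, 0.2321]
eef_rot: [-3.071, 1.569, 0.238]
force: [-0.5, 0.7, 0.0]
grip_width: 0.0447
```

```bash
python3 pinlook.py q11; python3 - <<'E'
from h import *
im=optics.camera("side");cv2.imwrite("pics/s11.png",cv2.resize(im[150:330,340:520],None,fx=3.3,fy=3.3,interpolation=cv2.INTER_CUBIC)[:,:,::-1])
C=cal("wrist")
print("expect head top px",w2p(jw(0,0,.130),C),"collar top",w2p(jw(0,0,.102),C))
E
```

```text
[-0.0019  0.0009  0.23  ] -80.40677514511977 [-0.1652 -0.3795 -0.2587] 0.04500095004444175
tip [-0.0021  0.0009  0.1306] px tip [[320.3551 251.4141]] seat-axis top px [[321.3924 237.6408]]
expect head top px [[321.5897 248.4218]] collar top [[321.404 238.854]]
```

View pics/q11.png

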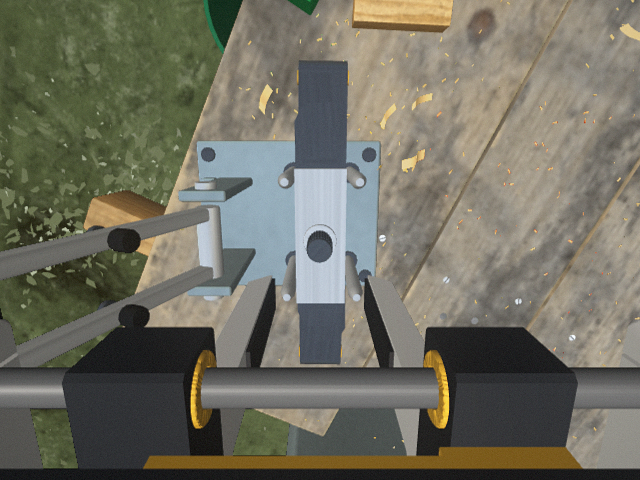

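View pics/s11.png

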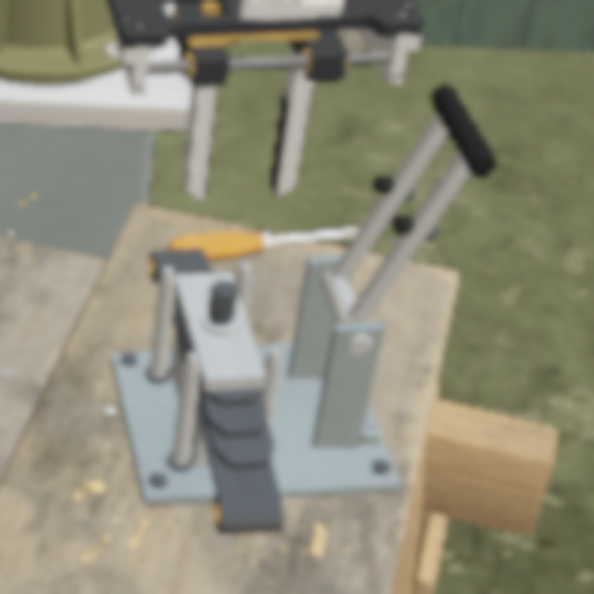

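```bash
python3 - <<'E'
from h import *
plan(jw(0,.14,.345),JD)
E
```

```text
from [0.5748 0.1489 0.2297] trans [-4.611 -5.565 -0.068] turn [ 0.003  0.023 -0.   ]
```

>>> arm_command --deltas '[{"translation": [-1.2, 0, 0], "turn": [0, 0, 0]}, {"translation": [-2.6, 0, 0], "turn": [0, 0, 0]}, {"translation": [-3.8, 0, 0], "turn": [0, 0, 0]}, {"translation": [-4.6, -0.4, 0], "turn": [0, 0, 0]}, {"translation": [-4.6, -1.6, 0], "turn": [0, 0, 0]}, {"translation": [-4.6, -2.9, -0.03], "turn": [0, 0, 0]}, {"translation": [-4.6, -4.2, -0.05], "turn": [0, 0, 0]}, {"translation": [-4.6, -5.2, -0.07], "turn": [0, 0, 0]}, {"translation": [-4.6, -5.55, -0.07], "turn": [0, 0, 0]}, {"translation": [-4.6, -5.55, -0.07], "turn": [0, 0, 0]}, {"translation": [-4.6, -5.55, -0.07], "turn": [0, 0, 0]}]'

```text
time_s: 49.0
ee_pos: [0.5539, 0.2857, 0.3453]
eef_rot: [0.473, 1.57, -2.501]
force: [0.8, -1.3, 0.3]
grip_width: 0.045
```

```bash
python3 - <<'E'
from h import *
for i in range(3): C=cal("wrist");p,r=tool();im=optics.camera("wrist")
cv2.imwrite("pics/h1.png",im[:,:,::-1]);print(wj(p))
for d in models.mark_of("hold_down_handle","wrist")[:2]: print(d["score"],d["at"],wj(p2w(d["at"],.251,C)))
for th in (1.85,1.9,1.95): 
  P=[jw(x,.085-.15*np.cos(th),.112+.15*np.sin(th)) for x in (-.042,0,.042)]; print(th,w2p(P,C).tolist())
E
```

```text
[0.0004 0.1383 0.3458]
0.78 [319.9, 252.7] [0.0007 0.1386 0.251 ]
1.85 [[337.19411088537237, 312.2298210450023], [337.8378341414318, 255.77695106434635], [338.53612514080066, 194.53863067595222]]
1.9 [[327.1079335658348, 310.9021633188], [327.3395960505499, 254.86600973904802], [327.5907258650962, 194.1209612963858]]
1.95 [[317.35176548942087, 309.389211255913], [317.1915807740263, 253.82781645085865], [317.0180691389899, 193.64386922604308]]
```

View pics/h1.png

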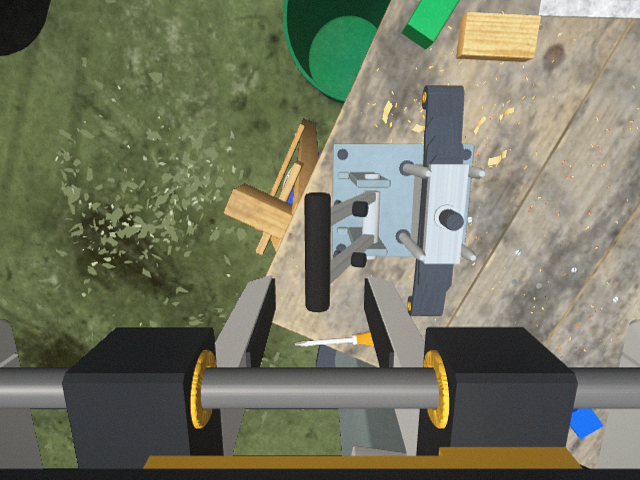

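>>> arm_command --deltas '[{"translation": [0.8, -0.08, 0.02], "turn": [0, 0, 0]}, {"translation": [1.8, -0.08, 0.02], "turn": [0, 0, 0]}, {"translation": [2.7, -0.08, 0.02], "turn": [0, 0, 0]}, {"translation": [3.3, -0.08, 0.02], "turn": [0, 0, 0]}, {"translation": [3.6, -0.08, 0.02], "turn": [0, 0, 0]}, {"translation": [3.6, -0.08, 0.02], "turn": [0, 0, 0]}, {"translation": [3.6, -0.08, 0.02], "turn": [0, 0, 0]}]'

```text
time_s: 49.78
ee_pos: [0.5533, 0.2877, 0.2568]
eef_rot: [-2.914, 1.57, 0.395]
force: [-0.2, -0.2, 1.0]
grip_width: 0.045
```

>>> arm_command --deltas '[{"translation": [0, 0, 0], "turn": [0, 0, 0]}, {"translation": [0, 0, 0], "turn": [0, 0, 0]}, {"translation": [0, 0, 0], "turn": [0, 0, 0]}, {"translation": [0, 0, 0], "turn": [0, 0, 0]}, {"translation": [0, 0, 0], "turn": [0, 0, 0]}, {"translation": [0, 0, 0], "turn": [0, 0, 0]}, {"translation": [0, 0, 0], "turn": [0, 0, 0]}]' --gripper 10 --force 8

```text
time_s: 50.37
ee_pos: [0.5533, 0.2864, 0.2564]
eef_rot: [1.603, 1.568, -1.373]
force: [0.1, -11.2, 3.5]
grip_width: 0.0174
```

```bash
python3 - <<'E'
from h import *
for i in range(1): C=cal("wrist");p,r=tool();im=optics.camera("wrist")
cv2.imwrite("pics/h2.png",im[:,:,::-1]);print(wj(p),ctrl.get_obs()["force"],ctrl.get_obs()["grip_width"])
p,r=tool(); p0=wj(p)
off=p0-np.array([0,.085-.15*np.cos(1.95),.112+.15*np.sin(1.95)]);print(off)
for th in (1.85,1.75,1.65,1.55,1.45,1.35,1.25,1.15,1.05,.95,.85,.75,.65,.55,.45,.35,.25,.15,.1,.05,0,-.05):
    q=np.array([0,.085-.15*np.cos(th),.112+.15*np.sin(th)])+off
    t=r.inv().apply(jw(*q)-p)/.025; print(th,np.round(t,2))
E
```

```text
[-0.0002  0.14    0.2564] [ -0.6967 -11.8663   3.2917] 0.017744297368724668
[-0.0001 -0.0005  0.0051]
1.85 [-0.19  0.57 -0.  ]
1.75 [-0.33  1.15 -0.  ]
1.65 [-0.4   1.75 -0.  ]
1.55 [-0.42  2.35 -0.  ]
1.45 [-0.37  2.95 -0.  ]
1.35 [-0.27  3.54 -0.  ]
1.25 [-0.11  4.11 -0.  ]
1.15 [ 0.11  4.67 -0.  ]
1.05 [ 0.38  5.21 -0.  ]
0.95 [ 0.71  5.71 -0.01]
0.85 [ 1.08  6.18 -0.01]
0.75 [ 1.5   6.61 -0.01]
0.65 [ 1.96  6.99 -0.01]
0.55 [ 2.46  7.33 -0.01]
0.45 [ 2.98  7.62 -0.01]
0.35 [ 3.54  7.85 -0.01]
0.25 [ 4.11  8.02 -0.01]
0.15 [ 4.7   8.14 -0.01]
0.1 [ 5.    8.18 -0.01]
0.05 [ 5.3   8.2  -0.01]
0 [ 5.6   8.21 -0.01]
-0.05 [ 5.9   8.2  -0.01]
```

View pics/h2.png

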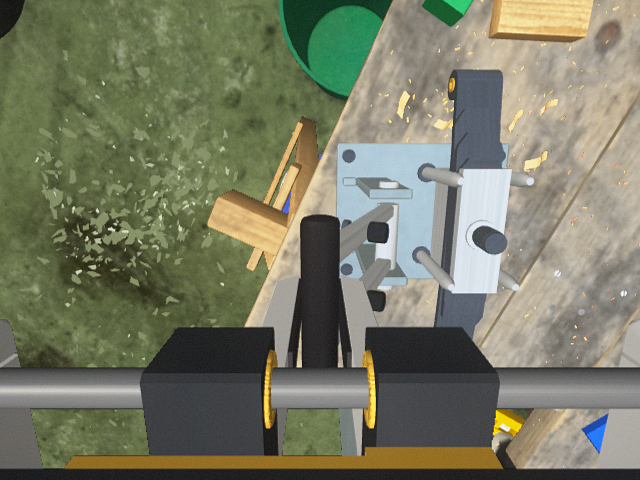

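>>> arm_command --deltas '[{"translation": [-0.1, 0.28, 0], "turn": [0, 0, 0]}, {"translation": [-0.19, 0.57, 0], "turn": [0, 0, 0]}, {"translation": [-0.33, 1.15, 0], "turn": [0, 0, 0]}, {"translation": [-0.4, 1.75, 0], "turn": [0, 0, 0]}, {"translation": [-0.42, 2.35, 0], "turn": [0, 0, 0]}, {"translation": [-0.37, 2.95, 0], "turn": [0, 0, 0]}, {"translation": [-0.27, 3.54, 0], "turn": [0, 0, 0]}, {"translation": [-0.11, 4.11, 0], "turn": [0, 0, 0]}, {"translation": [0.11, 4.67, 0], "turn": [0, 0, 0]}, {"translation": [0.38, 5.21, 0], "turn": [0, 0, 0]}, {"translation": [0.71, 5.71, 0], "turn": [0, 0, 0]}, {"translation": [0.71, 5.71, 0], "turn": [0, 0, 0]}]'

```text
time_s: 51.42
ee_pos: [0.577, 0.1441, 0.2361]
eef_rot: [0.765, 1.568, -2.211]
force: [0.3, -3.2, -0.6]
grip_width: 0.0178
```

```bash
python3 - <<'E'
from h import *
for i in range(1): C=cal("wrist");p,r=tool();im=optics.camera("wrist")
cv2.imwrite("pics/h3.png",im[:,:,::-1]);o=ctrl.get_obs();print(wj(p),o["force"],o["moment"],o["grip_width"])
q0=wj(p)
for th in (.95,.85,.75,.65,.55,.45,.35,.25,.15,.1,.05,0):
    q=np.array([q0[0],.085-.15*np.cos(th),.112+.15*np.sin(th)])+np.array([0,-.0005,.0051])
    t=r.inv().apply(jw(*q)-p)/.025; print(th,np.round(t,2))
E
```

```text
[-0.0005 -0.0043  0.2361] [ 0.2962 -4.663   0.6562] [-0.9053 -0.0442  0.0055] 0.017310539593076123
0.95 [-0.12 -0.06  0.  ]
0.85 [ 0.25  0.41 -0.  ]
0.75 [ 0.67  0.84 -0.  ]
0.65 [ 1.13  1.22 -0.  ]
0.55 [ 1.62  1.56 -0.01]
0.45 [ 2.15  1.85 -0.01]
0.35 [ 2.7   2.08 -0.01]
0.25 [ 3.28  2.25 -0.01]
0.15 [ 3.87  2.37 -0.01]
0.1 [ 4.16  2.41 -0.01]
0.05 [ 4.46  2.43 -0.01]
0 [ 4.76  2.44 -0.01]
```

View pics/h3.png

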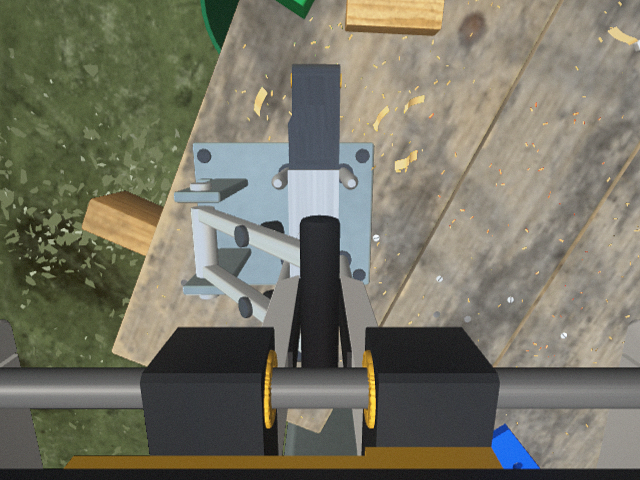

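>>> arm_command --deltas '[{"translation": [0.37, 0.47, 0], "turn": [0, 0, 0]}, {"translation": [0.79, 0.9, 0], "turn": [0, 0, 0]}, {"translation": [1.25, 1.28, 0], "turn": [0, 0, 0]}, {"translation": [1.75, 1.62, 0], "turn": [0, 0, 0]}, {"translation": [2.27, 1.91, 0], "turn": [0, 0, 0]}, {"translation": [2.83, 2.14, 0], "turn": [0, 0, 0]}, {"translation": [3.4, 2.31, 0], "turn": [0, 0, 0]}, {"translation": [3.99, 2.43, 0], "turn": [0, 0, 0]}, {"translation": [4.29, 2.47, 0], "turn": [0, 0, 0]}, {"translation": [4.45, 2.48, 0], "turn": [0, 0, 0]}, {"translation": [4.55, 2.49, 0], "turn": [0, 0, 0]}, {"translation": [4.6, 2.49, 0], "turn": [0, 0, 0]}]'

```text
time_s: 52.47
ee_pos: [0.5869, 0.084, 0.1215]
eef_rot: [0.855, 1.569, -2.119]
force: [1.4, -8.8, -0.9]
grip_width: 0.0174
```

```bash
python3 - <<'E'
from h import *
for i in range(2): C=cal("wrist");p,r=tool();im=optics.camera("wrist")
cv2.imwrite("pics/h4.png",im[:,:,::-1]);o=ctrl.get_obs();print(wj(p),o["force"],o["moment"],o["grip_width"])
E
```

```text
[-0.0008 -0.0652  0.1214] [ 2.4978 -7.9975 -3.3533] [-1.4487 -0.3655 -0.0364] 0.017664465295649998
```

View pics/h4.png

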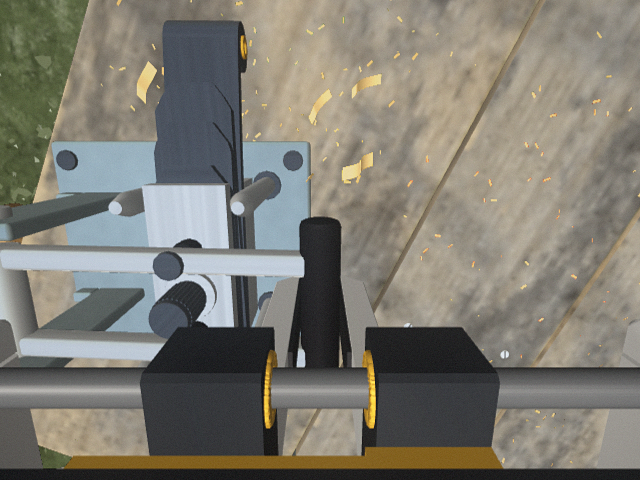

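>>> arm_command --deltas '[{"translation": [0.06, -0.05, 0], "turn": [0, 0, 0]}, {"translation": [0.12, -0.05, 0], "turn": [0, 0, 0]}, {"translation": [0.12, -0.05, 0], "turn": [0, 0, 0]}]'

```text
time_s: 52.82
ee_pos: [0.5869, 0.0843, 0.1186]
eef_rot: [1.2, 1.567, -1.775]
force: [1.9, -16.4, -2.7]
grip_width: 0.0186
```

```bash
python3 - <<'E'
from h import *
o=ctrl.get_obs();print(wj(o["ee_pos"]),o["force"],o["moment"],o["grip_width"])
E
```

```text
[-0.0007 -0.0649  0.1186] [  1.9202 -16.4399  -2.735 ] [-2.7658 -0.5002 -0.0184] 0.01855915397549156
```

>>> arm_command --deltas '[{"translation": [0, 0.15, 0], "turn": [0, 0, 0]}, {"translation": [0, 0.15, 0], "turn": [0, 0, 0]}, {"translation": [0, 0.15, 0], "turn": [0, 0, 0]}, {"translation": [0, 0.15, 0], "turn": [0, 0, 0]}, {"translation": [0, 0.15, 0], "turn": [0, 0, 0]}]' --gripper 32

```text
time_s: 53.23
ee_pos: [0.5874, 0.0836, 0.12]
eef_rot: [-1.001, 1.571, 2.308]
force: [0.6, -0.5, -0.1]
grip_width: 0.0322
```

```bash
python3 - <<'E'
from h import *
for i in range(2): im=optics.camera("wrist")
cv2.imwrite("pics/h5.png",im[:,:,::-1])
o=ctrl.get_obs();print(wj(o["ee_pos"]),o["force"],o["moment"],o["grip_width"])
E
```

```text
[-0.0002 -0.0657  0.1202] [ 0.486   0.2956 -0.3226] [-0.0057 -0.0002 -0.0275] 0.03189177431223735
```

View pics/h5.png

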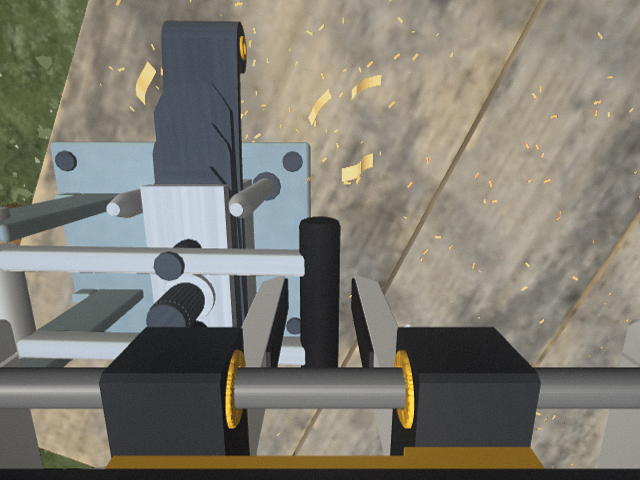

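>>> arm_command --deltas '[{"translation": [-0.5, 0, 0], "turn": [0, 0, 0]}, {"translation": [-1.3, 0, 0], "turn": [0, 0, 0]}, {"translation": [-2.1, 0, 0], "turn": [0, 0, 0]}, {"translation": [-2.8, 0, 0], "turn": [0, 0, 0]}, {"translation": [-3, 0, 0], "turn": [0, 0, 0]}, {"translation": [-3, 0, 0], "turn": [0, 0, 0]}, {"translation": [-3, 0, 0], "turn": [0, 0, 0]}]'

```text
time_s: 53.92
ee_pos: [0.5873, 0.0834, 0.1948]
eef_rot: [-0.059, 1.57, -3.033]
force: [0.3, -0.2, -0.7]
grip_width: 0.0321
```

```bash
python3 - <<'E'
from h import *
for i in range(2): C=cal("wrist");im=optics.camera("wrist")
cv2.imwrite("pics/h6.png",im[:,:,::-1])
o=ctrl.get_obs();print(wj(o["ee_pos"]),o["force"])
S=cal("side");im=optics.camera("side");cv2.imwrite("pics/s12.png",cv2.resize(im[180:320,350:490],None,fx=4.2,fy=4.2,interpolation=cv2.INTER_CUBIC)[:,:,::-1])
h=np.array([0,.085,.112])
for th in (-.05,0,.04,.08,.12):
    d=np.array([0,-np.cos(th),np.sin(th)])
    P=[jw(*(h+d*.15+[x,0,0])) for x in (-.042,.042)]
    print(th,"side",((w2p(P,S)-[350,180])*4.2).round(1).tolist(),"wrist",w2p(P,C).round(1).tolist())
E
```

```text
[-0.0007 -0.0658  0.194 ] [-0.0654  0.0611  0.4848]
-0.05 side [[103.2, 233.9], [128.5, 335.8]] wrist [[319.0, 310.7], [318.9, 192.9]]
0 side [[103.7, 223.4], [129.1, 325.1]] wrist [[319.2, 315.3], [319.2, 194.3]]
0.04 side [[104.6, 214.9], [130.1, 316.4]] wrist [[319.1, 319.2], [319.0, 195.5]]
0.08 side [[105.9, 206.3], [131.6, 307.7]] wrist [[318.5, 323.2], [318.4, 196.8]]
0.12 side [[107.7, 197.7], [133.6, 298.9]] wrist [[317.5, 327.4], [317.4, 198.2]]
```

View pics/h6.png

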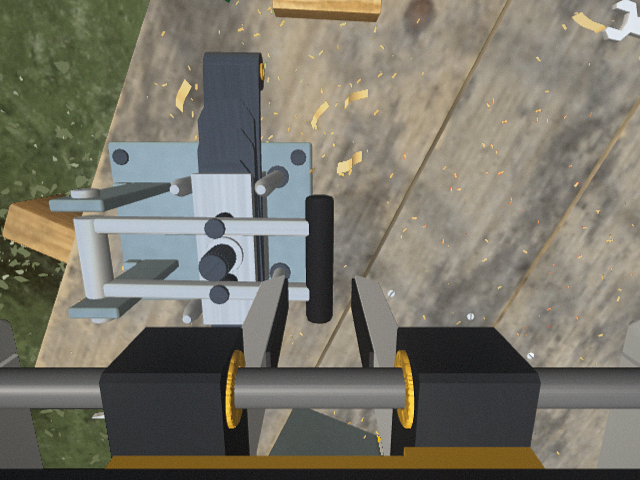

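View pics/s12.png

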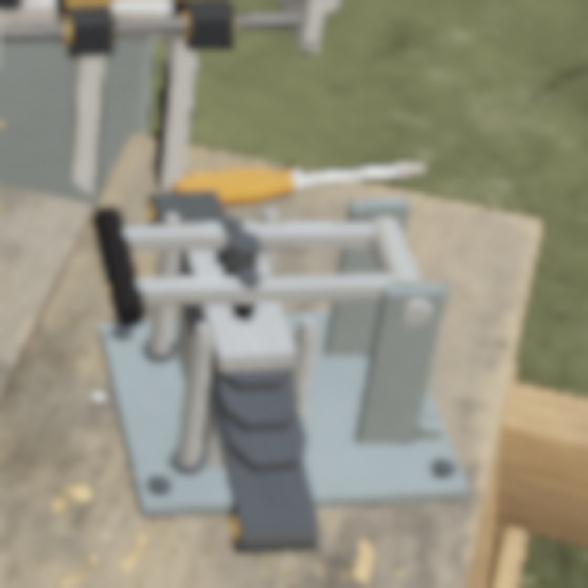

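>>> arm_command --deltas '[{"translation": [-1, 0, 0], "turn": [0, 0, 0]}, {"translation": [-2.5, 0, 0], "turn": [0, 0, 0]}, {"translation": [-4, 0.5, 0], "turn": [0, 0, 0]}, {"translation": [-5, 1, 0], "turn": [0, 0, 0]}, {"translation": [-5, 1, 0], "turn": [0, 0, 0]}, {"translation": [-5, 1, 0], "turn": [0, 0, 0]}, {"translation": [-5, 1, 0], "turn": [0, 0, 0]}]'

```text
time_s: 54.65
ee_pos: [0.5914, 0.0589, 0.3184]
eef_rot: [-0.172, 1.568, 3.137]
force: [-0.4, 0.0, -0.2]
grip_width: 0.0319
```

```bash
python3 - <<'E'
from h import *
for i in range(2): C=cal("wrist");im=optics.camera("wrist")
cv2.imwrite("pics/h7.png",cv2.resize(im[60:300,60:380],None,fx=2.4,fy=2.4,interpolation=cv2.INTER_CUBIC)[:,:,::-1])
o=ctrl.get_obs();print(wj(o["ee_pos"]),o["force"],o["time_s"])
h=np.array([0,.085,.112])
for th in (0,.04,.08):
    d=np.array([0,-np.cos(th),np.sin(th)]);print(th,((w2p([jw(*(h+d*.15+[x,0,0])) for x in (-.042,.042)],C)-[60,60])*2.4).round(1).tolist())
E
```

```text
[-0.0006 -0.0905  0.3183] [-0.9497  0.2319  0.4236] 54.75
0 [[563.9, 483.3], [560.5, 281.7]]
0.04 [[562.7, 487.6], [559.2, 283.1]]
0.08 [[560.9, 492.1], [557.2, 284.4]]
```

View pics/h7.png

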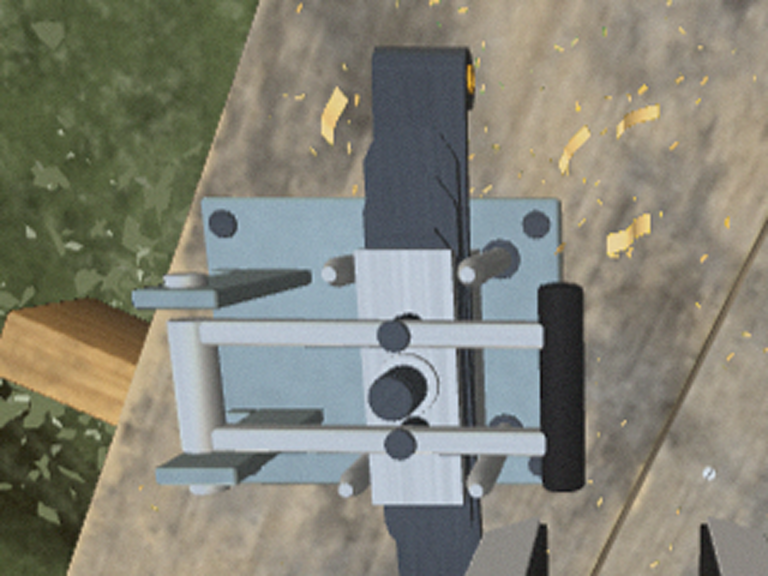

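```bash
python3 -c "
from station import ctrl
print(ctrl.hand_in())"
```

```text
the job is handed in; nothing more can be done
None
```

The leaf spring is built on the jig and the job was handed in at about 55 s of robot time. `ctrl.hand_in()` gives no verdict.

**What I did**
- All three optional leaves were on the bench. I laid the main leaf, then leaves 2, 3 and 4, then the bright pad on the seat.
- I pushed the pin through the pack into the seat.
- I swung the hold-down over by its handle and let it rest on the pad.
- Before the first leaf went in, I nudged the hold-down slightly further open so the gripper body would clear its feet.

**What the last checks showed**
- **Holes:** the last camera reading put the pad's hole about 2 mm from the seat's hole. The leaves' holes were placed to within about 2 mm and looked in line through the pad.
- **Pin:** its tip is about 34 mm into the seat. The collar stopped at the expected height, and a final push of 20 N moved it no further.
- **Hold-down:** it reads about 0.04 rad in the side and wrist pictures, which is what a 98 mm high pack should give.
- **Robot:** it was clear of everything when I handed in.

**Not fully confirmed**
- **Hinge force:** while I was lowering the hold-down, a sideways force of up to 16 N built up along its arms. It went away when I opened the gripper.
- **Hold-down feet:** I did not press the hold-down afterwards. That its feet touch the pad rests on the pictures and its own weight.
- **Offcut:** I never went near it, but I did not measure its position at the end.

No grip slip or knocked pad showed up in this run.

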